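# Pack up the paint crate after class

## Robot

A 6-joint arm with a two-finger parallel gripper is mounted at the origin on the work surface. World frame = base frame: x ahead of the robot, y to its left, z up, the work surface at z = 0. Lengths are in m, angles in rad, forces in N, time in s.
With the tool pointing down it reaches from about 0.225 to 0.875 m from the base axis. Payload 3.4 kg.
Tool frame: the origin (TCP) lies where the fingers leave the gripper's body, on its centre line; the fingertips stand 73 mm ahead of it and the grasp point (between the pads) lies 54 mm ahead of it (manip.pinch_z is the distance from the TCP to the grasp point, in m); z points along the fingers, y is the line along which they close (so a half turn about z gives the same grasp; the last joint's range is limited). The gripper opens to 85 mm and grips with 20 to 120 N. Pads are 22 mm wide; open, the fingers measure 114 mm over their backs; the gripper's body (76 mm by 85 mm) begins 54 mm behind the grasp point. The pads swing forward as they close: fully open they stand 13 mm farther back than shut.
Start: joints at [-1.464, 0.276, 1.505, -0, 1.361, -0.121], TCP at [0.13, -0.56, 0.304] pointing down, gripper open.
Joint ranges: [-2.89, 2.89], [-0.75, 2.08], [0.22, 2.7], [-1.18, 4.32], [0.11, 2.71], [-2.7, 2.7]. Speed limits (rad/s): [2.57, 2.57, 3.14, 3.14, 3.14, 3.14].

## Interface

Orientations are given as a unit quaternion [w, x, y, z].
In Python, from rig import readout, imaging, manip gives the robot as it stands. The module is installed in compiled form; this text tells all that it offers.
- The arm moves only by the tool servo_tool, never from a script. Its argument "moves" is a list of rows, each an object with "dp": the shift along the tool's x, y, z in units of 0.2 m (1.0 is 0.2 m), a list of three; "delta_rot": the turn, a rotation vector about the tool's x, y, z in units of 0.1 rad (1.0 is 0.1 rad), a list of three; "fingers": the opening, from 0 (shut) to 1 (fully open). In form: [{"dp": [dx, dy, dz], "delta_rot": [wx, wy, wz], "fingers": fingers}, ...]. A call has 1 to 5 rows; each row shifts and turns the commanded pose from where the row before left it, along the tool's axes as they then stand; what a row does not reach is not made up. A row lasts 1/10 s, in which the tool goes at most 50 mm and 8.59 degrees, less where a joint would pass 70% of its speed; a pose out of reach is approached as far as the arm can. A call with a number of a shift or a turn outside -1 to 1 is refused whole. A call with a gripper value outside its range is refused whole. The fingers move at their own pace and stop on an object; "force" is the grip in N (left out, the last holds). Time passes only in rows, so rows that do not move let the fingers close. It gives the time, the measured TCP pose, the force, the opening and the grip force at its end, in the units of the state.
- readout.get_state(): the state, without advancing time (a new reading comes with each control period).
- imaging.get_image(name): name is "scene" or "top"; returns (picture, depth): 384x512x3 uint8, red, green, blue; 384x512 float32, m along the optical axis (not along the pixel's ray), 0 where there is no reading.
- imaging.calibration(name): a dict with "intrinsics" (3x3 intrinsics, pixels), "R" (3x3) and "t" (3): a world point X has camera coordinates R X + t. Camera axes: x right, y down, z forward; pixel columns grow to the right and rows downward; lengths in m; the calibration is good to about 2 mm. A picture is of the moment at which its call begins. calibration takes no time and is no camera call.
- manip.sign_off(): hands the job in; it is judged then, once.
The state is a dict: "clock": time; "qpos": joint angles; "qd": joint speeds; "effort": joint torques, N m; "position": TCP position; "ee_rot": TCP orientation; "contact_force": force on the tool from outside, world axes, zero at the start; "moment": the same for the moment, N m; "width": finger opening in m; "gripper_force": force on a finger pad.
Only numpy, scipy, OpenCV 4.12 (cv2) and the standard library are available. Lean on these libraries where they do the work, as an engineer would, in place of code of your own. Each camera call takes 0.05 s, during which the arm holds its last target. There are 200 camera calls.

## Task

Pack every paint jar and thinner tin upright into the plywood crate, tight against its plain end and without gaps: jars two abreast, tins across the full width, and an odd jar, if there is one, last. Once all are in, take the retaining board from its stand and push it fully down into the first pair of slots beyond the goods, so that they cannot shift. Leave the brush glass, the paint bottle and the palette where they are.

Things in the scene. Friction and masses are not known exactly. Their poses are not given: they have to be found in the camera images.
- crate: fixed open plywood crate; origin under its centre, x along its length away from its plain end, z up. Inside 303 mm long and 116 mm wide, floor 8 mm thick, walls 12 mm thick with tops 60 mm above the table, lower than the caps and handles of packed things. The three pairs of slots in its long walls are all towards one end; the other is the plain end
- crate_end (a point): middle of the inner face of the crate's plain end wall, on the inner floor (8 mm above the table); x runs into the crate along its length, y across it (walls at +-58 mm), z up. A column of goods (two jars abreast or one tin across) takes 57 mm of length: centres at x = 28.5, 85.5, 142.5, 199.5, 256.5 mm; jars abreast at y = +-29 mm
- slot3 (a point): first pair of side-wall slots from the plain end: point on the crate's centre line level with the slots' bottom (20 mm above the table), 178 mm along x from crate_end; axes as the crate. Slots are 12 mm wide along x, open at the wall's top (60 mm above the table). A board here closes off 3 columns
- slot4 (a point): second pair of side-wall slots from the plain end: point on the crate's centre line level with the slots' bottom (20 mm above the table), 235 mm along x from crate_end; axes as the crate. Slots are 12 mm wide along x, open at the wall's top (60 mm above the table). A board here closes off 4 columns
- slot5 (a point): third pair of side-wall slots from the plain end: point on the crate's centre line level with the slots' bottom (20 mm above the table), 292 mm along x from crate_end; axes as the crate. Slots are 12 mm wide along x, open at the wall's top (60 mm above the table). A board here closes off 5 columns
- board: loose plywood retaining board, a flat blade 8 mm thick (its x), 138 mm wide (its y) and 110 mm high, standing upright on edge in a slotted wooden stand (slot floor 10 mm above the table, stand's cheeks 40 mm high); origin at the middle of its lower edge, z up. It is grasped across its thickness at the top
- jar1: paint jar: white round body 54 mm in diameter and 62 mm high, with a black cap 26 mm in diameter and 26 mm high on top (88 mm in all), about 0.2 kg; origin at the centre of its underside, z up. May be absent (None from the start)
- jar2: paint jar: white round body 54 mm in diameter and 62 mm high, with a black cap 26 mm in diameter and 26 mm high on top (88 mm in all), about 0.2 kg; origin at the centre of its underside, z up. May be absent (None from the start)
- jar3: paint jar: white round body 54 mm in diameter and 62 mm high, with a black cap 26 mm in diameter and 26 mm high on top (88 mm in all), about 0.2 kg; origin at the centre of its underside, z up. May be absent (None from the start)
- jar4: paint jar: white round body 54 mm in diameter and 62 mm high, with a black cap 26 mm in diameter and 26 mm high on top (88 mm in all), about 0.2 kg; origin at the centre of its underside, z up. May be absent (None from the start)
- jar5: paint jar: white round body 54 mm in diameter and 62 mm high, with a black cap 26 mm in diameter and 26 mm high on top (88 mm in all), about 0.2 kg; origin at the centre of its underside, z up. May be absent (None from the start)
- tin1: rectangular thinner tin, bare metal: 53 mm (its x) by 110 mm (its y) by 62 mm high, with a black upright handle 12 mm (x) by 50 mm (y) by 26 mm high on the middle of its top (88 mm in all), about 0.3 kg; origin at the centre of its underside, z up. May be absent (None from the start)
- tin2: rectangular thinner tin, bare metal: 53 mm (its x) by 110 mm (its y) by 62 mm high, with a black upright handle 12 mm (x) by 50 mm (y) by 26 mm high on the middle of its top (88 mm in all), about 0.3 kg; origin at the centre of its underside, z up. May be absent (None from the start)
- brush_jar: bystander: glass with brushes standing in it, 72 mm in diameter, 210 mm high; origin under it
- paint_bottle: bystander: blue paint bottle, 66 mm in diameter, 170 mm high; origin under it
- palette: bystander: flat round palette with dabs of paint, 124 mm in diameter, 8 mm thick; origin under it
Not all that is in view belongs to the job. What is shaped like the jar5 but purple or yellow is not meant.

How it is judged:
On the way, in this order (a step that is already met when the one before it is completed fails the run):
1. every jar and tin stands upright on the crate's floor, and the board is not yet in the slots (x of jar1 in the frame of crate_end between 0.015 and 0.29 m and y of jar1 in the frame of crate_end between -0.056 and 0.056 m and z of each of jar1, jar2, jar3, jar4, jar5, tin1, tin2 in the frame of crate_end below 0.006 m and angle between each of jar1, jar2, jar3, jar4, jar5, tin1, tin2's own z axis and vertical below 0.1 rad and x of jar2 in the frame of crate_end between 0.015 and 0.29 m and y of jar2 in the frame of crate_end between -0.056 and 0.056 m and x of jar3 in the frame of crate_end between 0.015 and 0.29 m and y of jar3 in the frame of crate_end between -0.056 and 0.056 m and x of jar4 in the frame of crate_end between 0.015 and 0.29 m and y of jar4 in the frame of crate_end between -0.056 and 0.056 m and x of jar5 in the frame of crate_end between 0.015 and 0.29 m and y of jar5 in the frame of crate_end between -0.056 and 0.056 m and x of tin1 in the frame of crate_end between 0.015 and 0.29 m and y of tin1 in the frame of crate_end between -0.02 and 0.02 m and x of tin2 in the frame of crate_end between 0.015 and 0.29 m and y of tin2 in the frame of crate_end between -0.02 and 0.02 m and not ((horizontal distance between board and slot3 below 0.01 m and z of board in the frame of slot3 between -0.004 and 0.004 m and angle between the x axis of board and the x axis of slot3, either way round below 0.06 rad and angle between board's own z axis and vertical below 0.06 rad) or (horizontal distance between board and slot4 below 0.01 m and z of board in the frame of slot4 between -0.004 and 0.004 m and angle between the x axis of board and the x axis of slot4, either way round below 0.06 rad and angle between board's own z axis and vertical below 0.06 rad) or (horizontal distance between board and slot5 below 0.01 m and z of board in the frame of slot5 between -0.004 and 0.004 m and angle between the x axis of board and the x axis of slot5, either way round below 0.06 rad and angle between board's own z axis and vertical below 0.06 rad))), for 0.2 s.
2. the board is fully down in a pair of slots (((horizontal distance between board and slot3 below 0.01 m and z of board in the frame of slot3 between -0.004 and 0.004 m and angle between the x axis of board and the x axis of slot3, either way round below 0.06 rad and angle between board's own z axis and vertical below 0.06 rad) or (horizontal distance between board and slot4 below 0.01 m and z of board in the frame of slot4 between -0.004 and 0.004 m and angle between the x axis of board and the x axis of slot4, either way round below 0.06 rad and angle between board's own z axis and vertical below 0.06 rad) or (horizontal distance between board and slot5 below 0.01 m and z of board in the frame of slot5 between -0.004 and 0.004 m and angle between the x axis of board and the x axis of slot5, either way round below 0.06 rad and angle between board's own z axis and vertical below 0.06 rad))), for 0.2 s.
At the end, for the whole second after the job is handed in: All present jars and tins upright, at rest on the crate floor; every column from the plain end (57 mm pitch, centres -20 to +12 mm) full, only the last may hold one jar; board on the bottom of the first slots beyond the goods (10 mm, 4 mm in height, 0.06 rad) (x of jar1 in the frame of crate_end between 0.015 and 0.29 m and y of jar1 in the frame of crate_end between -0.056 and 0.056 m and z of each of jar1, jar2, jar3, jar4, jar5, tin1, tin2 in the frame of crate_end below 0.006 m and angle between each of jar1, jar2, jar3, jar4, jar5, tin1, tin2's own z axis and vertical below 0.1 rad and x of jar2 in the frame of crate_end between 0.015 and 0.29 m and y of jar2 in the frame of crate_end between -0.056 and 0.056 m and x of jar3 in the frame of crate_end between 0.015 and 0.29 m and y of jar3 in the frame of crate_end between -0.056 and 0.056 m and x of jar4 in the frame of crate_end between 0.015 and 0.29 m and y of jar4 in the frame of crate_end between -0.056 and 0.056 m and x of jar5 in the frame of crate_end between 0.015 and 0.29 m and y of jar5 in the frame of crate_end between -0.056 and 0.056 m and x of tin1 in the frame of crate_end between 0.015 and 0.29 m and y of tin1 in the frame of crate_end between -0.02 and 0.02 m and x of tin2 in the frame of crate_end between 0.015 and 0.29 m and y of tin2 in the frame of crate_end between -0.02 and 0.02 m and ((x of jar1 in the frame of crate_end between 0.0085 and 0.0405 m and y of jar1 in the frame of crate_end above 0.015 m) or (x of jar2 in the frame of crate_end between 0.0085 and 0.0405 m and y of jar2 in the frame of crate_end above 0.015 m) or (x of jar3 in the frame of crate_end between 0.0085 and 0.0405 m and y of jar3 in the frame of crate_end above 0.015 m) or (x of jar4 in the frame of crate_end between 0.0085 and 0.0405 m and y of jar4 in the frame of crate_end above 0.015 m) or (x of jar5 in the frame of crate_end between 0.0085 and 0.0405 m and y of jar5 in the frame of crate_end above 0.015 m) or x of tin1 in the frame of crate_end between 0.0085 and 0.0405 m or x of tin2 in the frame of crate_end between 0.0085 and 0.0405 m) and ((x of jar1 in the frame of crate_end between 0.0085 and 0.0405 m and y of jar1 in the frame of crate_end below -0.015 m) or (x of jar2 in the frame of crate_end between 0.0085 and 0.0405 m and y of jar2 in the frame of crate_end below -0.015 m) or (x of jar3 in the frame of crate_end between 0.0085 and 0.0405 m and y of jar3 in the frame of crate_end below -0.015 m) or (x of jar4 in the frame of crate_end between 0.0085 and 0.0405 m and y of jar4 in the frame of crate_end below -0.015 m) or (x of jar5 in the frame of crate_end between 0.0085 and 0.0405 m and y of jar5 in the frame of crate_end below -0.015 m) or x of tin1 in the frame of crate_end between 0.0085 and 0.0405 m or x of tin2 in the frame of crate_end between 0.0085 and 0.0405 m) and ((x of jar1 in the frame of crate_end between 0.0655 and 0.0975 m and y of jar1 in the frame of crate_end above 0.015 m) or (x of jar2 in the frame of crate_end between 0.0655 and 0.0975 m and y of jar2 in the frame of crate_end above 0.015 m) or (x of jar3 in the frame of crate_end between 0.0655 and 0.0975 m and y of jar3 in the frame of crate_end above 0.015 m) or (x of jar4 in the frame of crate_end between 0.0655 and 0.0975 m and y of jar4 in the frame of crate_end above 0.015 m) or (x of jar5 in the frame of crate_end between 0.0655 and 0.0975 m and y of jar5 in the frame of crate_end above 0.015 m) or x of tin1 in the frame of crate_end between 0.0655 and 0.0975 m or x of tin2 in the frame of crate_end between 0.0655 and 0.0975 m) and ((x of jar1 in the frame of crate_end between 0.0655 and 0.0975 m and y of jar1 in the frame of crate_end below -0.015 m) or (x of jar2 in the frame of crate_end between 0.0655 and 0.0975 m and y of jar2 in the frame of crate_end below -0.015 m) or (x of jar3 in the frame of crate_end between 0.0655 and 0.0975 m and y of jar3 in the frame of crate_end below -0.015 m) or (x of jar4 in the frame of crate_end between 0.0655 and 0.0975 m and y of jar4 in the frame of crate_end below -0.015 m) or (x of jar5 in the frame of crate_end between 0.0655 and 0.0975 m and y of jar5 in the frame of crate_end below -0.015 m) or x of tin1 in the frame of crate_end between 0.0655 and 0.0975 m or x of tin2 in the frame of crate_end between 0.0655 and 0.0975 m) and ((horizontal distance between board and slot3 below 0.01 m and z of board in the frame of slot3 between -0.004 and 0.004 m and angle between the x axis of board and the x axis of slot3, either way round below 0.06 rad and angle between board's own z axis and vertical below 0.06 rad and (x of jar1 in the frame of crate_end between 0.1225 and 0.1545 m or x of jar2 in the frame of crate_end between 0.1225 and 0.1545 m or x of jar3 in the frame of crate_end between 0.1225 and 0.1545 m or x of jar4 in the frame of crate_end between 0.1225 and 0.1545 m or x of jar5 in the frame of crate_end between 0.1225 and 0.1545 m or x of tin1 in the frame of crate_end between 0.1225 and 0.1545 m or x of tin2 in the frame of crate_end between 0.1225 and 0.1545 m) and x of each of jar1, jar2, jar3, jar4, jar5, tin1, tin2 in the frame of crate_end below 0.159 m) or (horizontal distance between board and slot4 below 0.01 m and z of board in the frame of slot4 between -0.004 and 0.004 m and angle between the x axis of board and the x axis of slot4, either way round below 0.06 rad and angle between board's own z axis and vertical below 0.06 rad and ((x of jar1 in the frame of crate_end between 0.1225 and 0.1545 m and y of jar1 in the frame of crate_end above 0.015 m) or (x of jar2 in the frame of crate_end between 0.1225 and 0.1545 m and y of jar2 in the frame of crate_end above 0.015 m) or (x of jar3 in the frame of crate_end between 0.1225 and 0.1545 m and y of jar3 in the frame of crate_end above 0.015 m) or (x of jar4 in the frame of crate_end between 0.1225 and 0.1545 m and y of jar4 in the frame of crate_end above 0.015 m) or (x of jar5 in the frame of crate_end between 0.1225 and 0.1545 m and y of jar5 in the frame of crate_end above 0.015 m) or x of tin1 in the frame of crate_end between 0.1225 and 0.1545 m or x of tin2 in the frame of crate_end between 0.1225 and 0.1545 m) and ((x of jar1 in the frame of crate_end between 0.1225 and 0.1545 m and y of jar1 in the frame of crate_end below -0.015 m) or (x of jar2 in the frame of crate_end between 0.1225 and 0.1545 m and y of jar2 in the frame of crate_end below -0.015 m) or (x of jar3 in the frame of crate_end between 0.1225 and 0.1545 m and y of jar3 in the frame of crate_end below -0.015 m) or (x of jar4 in the frame of crate_end between 0.1225 and 0.1545 m and y of jar4 in the frame of crate_end below -0.015 m) or (x of jar5 in the frame of crate_end between 0.1225 and 0.1545 m and y of jar5 in the frame of crate_end below -0.015 m) or x of tin1 in the frame of crate_end between 0.1225 and 0.1545 m or x of tin2 in the frame of crate_end between 0.1225 and 0.1545 m) and (x of jar1 in the frame of crate_end between 0.1795 and 0.2115 m or x of jar2 in the frame of crate_end between 0.1795 and 0.2115 m or x of jar3 in the frame of crate_end between 0.1795 and 0.2115 m or x of jar4 in the frame of crate_end between 0.1795 and 0.2115 m or x of jar5 in the frame of crate_end between 0.1795 and 0.2115 m or x of tin1 in the frame of crate_end between 0.1795 and 0.2115 m or x of tin2 in the frame of crate_end between 0.1795 and 0.2115 m) and x of each of jar1, jar2, jar3, jar4, jar5, tin1, tin2 in the frame of crate_end below 0.216 m) or (horizontal distance between board and slot5 below 0.01 m and z of board in the frame of slot5 between -0.004 and 0.004 m and angle between the x axis of board and the x axis of slot5, either way round below 0.06 rad and angle between board's own z axis and vertical below 0.06 rad and ((x of jar1 in the frame of crate_end between 0.1225 and 0.1545 m and y of jar1 in the frame of crate_end above 0.015 m) or (x of jar2 in the frame of crate_end between 0.1225 and 0.1545 m and y of jar2 in the frame of crate_end above 0.015 m) or (x of jar3 in the frame of crate_end between 0.1225 and 0.1545 m and y of jar3 in the frame of crate_end above 0.015 m) or (x of jar4 in the frame of crate_end between 0.1225 and 0.1545 m and y of jar4 in the frame of crate_end above 0.015 m) or (x of jar5 in the frame of crate_end between 0.1225 and 0.1545 m and y of jar5 in the frame of crate_end above 0.015 m) or x of tin1 in the frame of crate_end between 0.1225 and 0.1545 m or x of tin2 in the frame of crate_end between 0.1225 and 0.1545 m) and ((x of jar1 in the frame of crate_end between 0.1225 and 0.1545 m and y of jar1 in the frame of crate_end below -0.015 m) or (x of jar2 in the frame of crate_end between 0.1225 and 0.1545 m and y of jar2 in the frame of crate_end below -0.015 m) or (x of jar3 in the frame of crate_end between 0.1225 and 0.1545 m and y of jar3 in the frame of crate_end below -0.015 m) or (x of jar4 in the frame of crate_end between 0.1225 and 0.1545 m and y of jar4 in the frame of crate_end below -0.015 m) or (x of jar5 in the frame of crate_end between 0.1225 and 0.1545 m and y of jar5 in the frame of crate_end below -0.015 m) or x of tin1 in the frame of crate_end between 0.1225 and 0.1545 m or x of tin2 in the frame of crate_end between 0.1225 and 0.1545 m) and ((x of jar1 in the frame of crate_end between 0.1795 and 0.2115 m and y of jar1 in the frame of crate_end above 0.015 m) or (x of jar2 in the frame of crate_end between 0.1795 and 0.2115 m and y of jar2 in the frame of crate_end above 0.015 m) or (x of jar3 in the frame of crate_end between 0.1795 and 0.2115 m and y of jar3 in the frame of crate_end above 0.015 m) or (x of jar4 in the frame of crate_end between 0.1795 and 0.2115 m and y of jar4 in the frame of crate_end above 0.015 m) or (x of jar5 in the frame of crate_end between 0.1795 and 0.2115 m and y of jar5 in the frame of crate_end above 0.015 m) or x of tin1 in the frame of crate_end between 0.1795 and 0.2115 m or x of tin2 in the frame of crate_end between 0.1795 and 0.2115 m) and ((x of jar1 in the frame of crate_end between 0.1795 and 0.2115 m and y of jar1 in the frame of crate_end below -0.015 m) or (x of jar2 in the frame of crate_end between 0.1795 and 0.2115 m and y of jar2 in the frame of crate_end below -0.015 m) or (x of jar3 in the frame of crate_end between 0.1795 and 0.2115 m and y of jar3 in the frame of crate_end below -0.015 m) or (x of jar4 in the frame of crate_end between 0.1795 and 0.2115 m and y of jar4 in the frame of crate_end below -0.015 m) or (x of jar5 in the frame of crate_end between 0.1795 and 0.2115 m and y of jar5 in the frame of crate_end below -0.015 m) or x of tin1 in the frame of crate_end between 0.1795 and 0.2115 m or x of tin2 in the frame of crate_end between 0.1795 and 0.2115 m) and (x of jar1 in the frame of crate_end between 0.2365 and 0.2685 m or x of jar2 in the frame of crate_end between 0.2365 and 0.2685 m or x of jar3 in the frame of crate_end between 0.2365 and 0.2685 m or x of jar4 in the frame of crate_end between 0.2365 and 0.2685 m or x of jar5 in the frame of crate_end between 0.2365 and 0.2685 m or x of tin1 in the frame of crate_end between 0.2365 and 0.2685 m or x of tin2 in the frame of crate_end between 0.2365 and 0.2685 m) and x of each of jar1, jar2, jar3, jar4, jar5, tin1, tin2 in the frame of crate_end below 0.273 m)) and linear speed of each of jar1, jar2, jar3, jar4, jar5, tin1, tin2, board below 0.02 m/s); the robot touches nothing.
It fails at once if the brush glass is pushed more than 30 mm (distance of brush_jar from where it was at the start of the episode above 0.03 m).
It fails at once if the paint bottle is pushed more than 30 mm (distance of paint_bottle from where it was at the start of the episode above 0.03 m).
It fails at once if the palette is pushed more than 30 mm (distance of palette from where it was at the start of the episode above 0.03 m).
Of jar1, jar2, jar3, jar4, jar5, tin1, tin2 only 5 to 7 are there at a start; the rules pass over those that are not, and their reading is None.
At some moment in a run one of jar1, jar2, jar3, jar4, jar5, tin1, tin2 may be knocked a few centimetres aside while the robot is not near it.
It also fails if it takes over 208 s, if anything falls off the work surface, if the arm or the gripper's body presses on something with over 40 N, if the wrist force passes 120 N, or if a joint passes its speed limit or range.

## Working session

There is one attempt and no reset: what is moved stays moved. The work goes in short steps, Python scripts to look and compute and a tool call to move; the robot and the scene stay as the last step left them, time stands still between calls to the robot, and variables do not carry over. Pictures are saved under pics/ and viewed, at most 14 in all, crops included, and the job is handed in when it is done.

Besides the shell and the picture viewer there is one more tool, called in YAML: its name, and indented under it one key for each argument. servo_tool: Moves the arm, as the interface text tells. Its arguments: {"type":"object","properties":{"moves":{"type":"array"},"force":{"type":"number"}},"required":["moves"]}

```bash
mkdir -p pics; cat > h.py <<'E'
import numpy as np, cv2
from rig import readout, imaging, manip
def grab(n):
    p,d=imaging.get_image(n); c=imaging.calibration(n)
    return p,d,np.array(c["intrinsics"]),np.array(c["R"]),np.array(c["t"])
def ray(u,v,z,K,R,t):
    o=-R.T@t; d=R.T@np.linalg.inv(K)@np.array([u,v,1.0]); return o+d*(z-o[2])/d[2]
def cloud(d,K,R,t):
    v,u=np.mgrid[:d.shape[0],:d.shape[1]]
    P=np.stack([(u-K[0,2])/K[0,0]*d,(v-K[1,2])/K[1,1]*d,d],-1)
    return (P-t)@R
E
python3 - <<'E'
from h import *
for n in("scene","top"):
    p,d,K,R,t=grab(n); cv2.imwrite(f"pics/{n}0.png",p[...,::-1]); np.savez(f"{n}0.npz",p=p,d=d)
    print(n,K.round(1).tolist(),(-R.T@t).round(3),R.round(2).tolist())
print(readout.get_state())
E
```

```text
scene [[488.9, 0.0, 260.4], [0.0, 488.9, 196.4], [0.0, 0.0, 1.0]] [1.533 0.599 0.787] [[-0.53, 0.85, -0.01], [0.47, 0.29, -0.83], [-0.71, -0.45, -0.55]]
top [[478.6, 0.0, 258.3], [0.0, 478.6, 188.3], [0.0, 0.0, 1.0]] [0.345 0.036 1.586] [[-0.02, -1.0, 0.0], [-0.99, 0.02, -0.15], [0.15, -0.01, -0.99]]
{'clock': 0.1, 'qpos': array([-1.46398240e+00,  2.76581143e-01,  1.50601698e+00,  1.18643656e-05,
        1.36071824e+00, -1.20991329e-01]), 'qd': array([ 0.00026945, -0.00107882, -0.00274916,  0.00039248,  0.00126635,
       -0.00155408]), 'effort': array([ 1.59054842e-03, -4.17699158e+01, -2.46404779e+01, -1.67444505e-04,
        5.76194157e-03,  1.33802702e-07]), 'position': array([ 0.12982305, -0.55979036,  0.30309378]), 'ee_rot': array([-8.61791946e-04,  9.93519878e-01,  1.13655220e-01,  1.19099264e-05]), 'contact_force': array([ 0.40535931, -0.16263759, -0.32207106]), 'moment': array([-0.00190974, -0.02413834, -0.03154044]), 'gripper_force': 0.0, 'width': 0.08510510049072877}
```

View pics/top0.png

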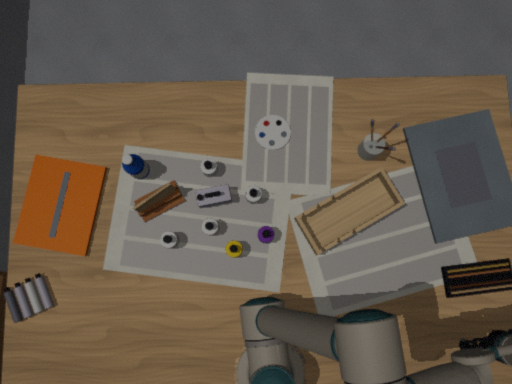

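View pics/scene0.png

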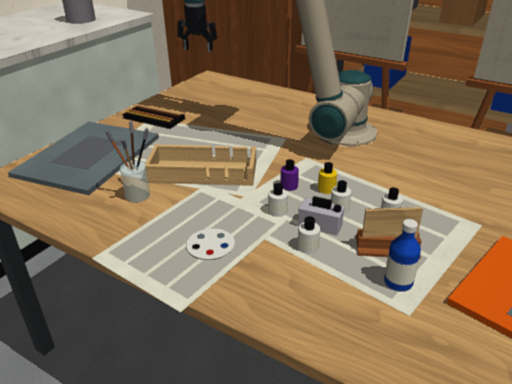

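Top view: white jars at (208,167), (254,194), (210,227) and (169,240). The tin is at (212,196), the board in its stand at (158,201), the crate at (350,212). Look-alikes to avoid are purple (267,234) and yellow (235,249). Next I measure using depth and a close crop.

```bash
python3 - <<'E'
from h import *
z=np.load("top0.npz");p,d=z["p"],z["d"]
c=imaging.calibration("top");K,R,t=[np.array(c[k]) for k in("intrinsics","R","t")]
W=cloud(d,K,R,t)
cv2.imwrite("pics/crop0.png",cv2.resize(p[135:275,100:420,::-1],None,fx=2.5,fy=2.5,interpolation=cv2.INTER_CUBIC))
hi=((W[...,2]>.08)&(W[...,2]<.096)&(d>0)).astype(np.uint8); hi[280:]=0
n,l,s,ce=cv2.connectedComponentsWithStats(hi)
for i in range(1,n):
    if s[i,4]>6:
        m=l==i; u,v=ce[i]; 
        print("cap",ce[i].round(1),s[i,4],ray(u,v,.088,K,R,t).round(4),W[m].mean(0).round(4),p[m].mean(0).round())
for lo,h,nm in((.105,.13,"board"),(.052,.068,"62mm/wall"),(.03,.048,"stand")):
    hi=((W[...,2]>lo)&(W[...,2]<h)&(d>0)).astype(np.uint8);hi[280:]=0
    n,l,s,ce=cv2.connectedComponentsWithStats(hi)
    for i in range(1,n):
        if s[i,4]>25:
            m=l==i;q=W[m]; r=cv2.minAreaRect(q[:,:2].astype(np.float32)*1000)
            print(nm,ce[i].round(1),s[i,4],q.mean(0).round(4),np.round(r[0],1),np.round(r[1],1),round(r[2],1))
E
```

```text
cap [366.2 150.7] 27 [ 0.6913 -0.3244  0.088 ] [ 0.6913 -0.3243  0.0882] [77. 74. 69.]
cap [141.7 168.3] 29 [0.6498 0.3946 0.088 ] [0.6497 0.3945 0.0885] [32. 37. 48.]
cap [207.4 164.3] 54 [0.6582 0.1853 0.088 ] [0.6581 0.1852 0.0886] [34. 33. 34.]
cap [170.8 186.4] 8 [0.5894 0.3018 0.088 ] [0.5892 0.3016 0.0891] [59. 46. 31.]
cap [152.8 199.1] 47 [0.5499 0.3582 0.088 ] [0.5498 0.358  0.089 ] [52. 43. 30.]
cap [253.2 192.4] 52 [0.5643 0.0413 0.088 ] [0.5644 0.0413 0.0876] [32. 31. 32.]
cap [212.1 194. ] 62 [0.5621 0.171  0.088 ] [0.5622 0.1711 0.0877] [31. 30. 33.]
cap [208.7 225.6] 54 [0.4624 0.1825 0.088 ] [0.4623 0.1825 0.0883] [38. 37. 38.]
cap [265.8 233.5] 52 [0.4337 0.0047 0.088 ] [0.4337 0.0047 0.0882] [25. 19. 30.]
cap [166.7 238.8] 53 [0.4243 0.3138 0.088 ] [0.4242 0.3136 0.0888] [39. 38. 39.]
cap [233.3 248.4] 52 [0.3897 0.1068 0.088 ] [0.3897 0.1068 0.0875] [41. 36. 21.]
board [133.8 164.8] 201 [0.6554 0.4123 0.1178] [660.4 417.6] [58.6 61.9] 43.8
board [151.7 196.2] 164 [0.5549 0.3553 0.1178] [555.9 355.4] [ 10.7 136.8] 34.0
62mm/wall [365.  153.1] 31 [ 0.6899 -0.3269  0
[... 834 characters left out ...]
4 0.0045 0.0621] [433.7   3.4] [51. 51.] 88.7
62mm/wall [168.7 239.4] 160 [0.4236 0.3122 0.0616] [425.  314.7] [50.8 51.8] 0.1
62mm/wall [345.8 235.9] 56 [ 0.4218 -0.2503  0.0598] [ 421.7 -249.9] [12.2 44.9] 29.3
62mm/wall [233.6 248.8] 159 [0.3893 0.1071 0.062 ] [388.9 105.9] [50.6 51. ] 0.2
62mm/wall [330.4 244.9] 55 [ 0.3946 -0.1999  0.06  ] [ 394.5 -200. ] [11.7 44.7] 29.2
stand [364.5 154.5] 37 [ 0.6897 -0.3295  0.0401] [ 693.3 -330.9] [65.5 21.9] 47.2
stand [143.2 172.7] 33 [0.6448 0.4013 0.039 ] [645.  405.2] [21.5 62.4] 42.1
stand [159.6 202.4] 255 [0.5453 0.3462 0.0402] [548.  350.6] [ 27.8 149.7] 27.5
stand [393.  195.6] 31 [ 0.5504 -0.4148  0.0394] [ 550.8 -415.3] [58.1  9.1] 20.6
```

View pics/crop0.png

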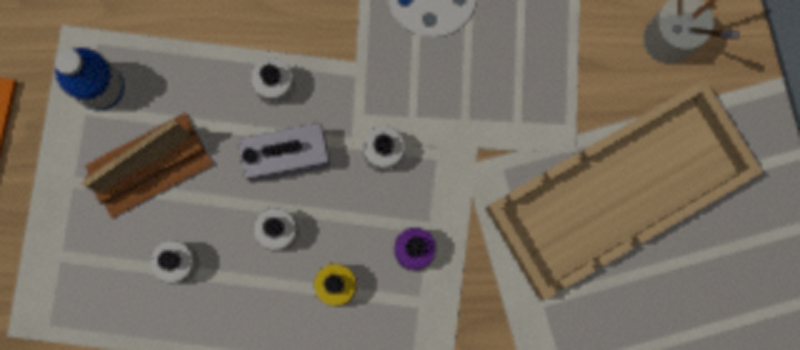

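The picks are clear: four white jars, no fifth, plus one tin. That makes three columns and slot3. The crate's slots are towards +y, so the plain end is at about (0.577,-0.40). The crop shows the black caps centred on the white bodies, with purple and yellow clearly separate.

```bash
cat >> h.py <<'E'
from scipy.spatial.transform import Rotation as Ro
E0=np.array([.5768,-.4005]); ex=np.array([-.4795,.8775]); ey=np.array([-.8775,-.4795])
def cr(x,y): return E0+ex*x+ey*y
def go(xy,z,yaw,s=None):
    "dp (units) after turning now; and turn needed (units), tool x at yaw deg"
    s=s or readout.get_state(); q=s["ee_rot"]; Rt=Ro.from_quat([q[1],q[2],q[3],q[0]])
    a=np.radians(yaw); D=Ro.from_matrix(np.array([[np.cos(a),np.sin(a),0],[np.sin(a),-np.cos(a),0],[0,0,-1]]))
    e=np.array([*xy,z])-s["position"]
    print("t",round(s["clock"],2),"pos",s["position"].round(4),"w",round(s["width"],4),"F",s["contact_force"].round(1),
      "| dp now-axes",(Rt.inv().apply(e)/.2).round(3),"| after-turn axes",(D.inv().apply(e)/.2).round(3),"| rot",((Rt.inv()*D).as_rotvec()/.1).round(2))
def caps(W,p,d,K,R,t,zc=.088):
    hi=((W[...,2]>zc-.008)&(W[...,2]<zc+.008)&(d>0)).astype(np.uint8); hi[290:]=0
    n,l,s,ce=cv2.connectedComponentsWithStats(hi)
    for i in range(1,n):
        if s[i,4]>30: print("cap",ce[i].round(1),s[i,4],W[l==i].mean(0).round(4),p[l==i].mean(0).round(),"crate",((W[l==i].mean(0)[:2]-E0)@np.array([ex,ey]).T).round(4))
E
python3 - <<'E'
from h import *
z=np.load("top0.npz");p,d=z["p"],z["d"]
c=imaging.calibration("top");K,R,t=[np.array(c[k]) for k in("intrinsics","R","t")]
W=cloud(d,K,R,t)
m=(W[...,2]>.054)&(W[...,2]<.066)&(d>0)
q=(W[...,:2]-E0)@np.array([ex,ey]).T
mm=m&(abs(q[...,1])<.09)&(q[...,0]>-.03)&(q[...,0]<.34)
print(cv2.minAreaRect((q[mm]*1000).astype(np.float32)))
for a,b,nm in((-.03,.008,"plain"),(.295,.33,"open")):
    k=mm&(q[...,0]>a)&(q[...,0]<b)&(abs(q[...,1])<.05); print(nm,q[k].mean(0),k.sum())
for sg in(1,-1):
    k=mm&(sg*q[...,1]>.045)&(q[...,0]>.01)&(q[...,0]<.16); print(sg,q[k].mean(0),np.polyfit(q[k][:,0],q[k][:,1],1))
b=(W[...,2]>.108)&(W[...,2]<.13)&(d>0)&(np.hypot(W[...,0]-.555,W[...,1]-.355)<.08)
B=W[b]; c0=B.mean(0); w,v=np.linalg.eigh(np.cov(B[:,:2].T)); print("board",c0,v[:,1],np.degrees(np.arctan2(v[1,1],v[0,1])),np.ptp((B-c0)[:,:2]@v,axis=0))
go((.5643,.0414),.25,28.7)
E
```

```text
((150.87588500976562, 0.04669952392578125), (328.83123779296875, 140.2144317626953), 0.04741114005446434)
plain [-0.00534201 -0.00063602] 124
open [0.30889854 0.00057517] 113
1 [0.08516152 0.06377122] [-0.00022841  0.06379067]
-1 [ 0.0862348  -0.06396683] [ 0.00030578 -0.0639932 ]
board [0.5549975  0.35558187 0.11880392] [-0.56307482  0.82640592] 124.26871018129496 [0.0107292  0.13679932]
t 0.1 pos [ 0.1298 -0.5598  0.3031] w 0.0851 F [ 0.4 -0.2 -0.3] | dp now-axes [ 2.795 -2.437  0.27 ] | after-turn axes [ 3.349 -1.593  0.265] | rot [-0.02 -0.   -2.73]
```

servo_tool:
  moves:
    - {"dp":[0,0,0],"delta_rot":[0,0,-0.91],"fingers":0.55}
    - {"dp":[0,0,0],"delta_rot":[0,0,-0.91],"fingers":0.55}
    - {"dp":[0,0,0],"delta_rot":[0,0,-0.91],"fingers":0.55}
    - {"dp":[0.2,-0.095,0],"delta_rot":[0,0,0],"fingers":0.55}
    - {"dp":[0.2,-0.095,0],"delta_rot":[0,0,0],"fingers":0.55}

```text
clock: 0.6
position: [0.1818, -0.4881, 0.303]
ee_rot: [-0.001, 0.969, 0.247, 0.0]
contact_force: [1.1, -0.4, -0.1]
width: 0.0469
gripper_force: 0.0
```

servo_tool:
  moves:
    - {"dp":[0.2,-0.095,0],"delta_rot":[0,0,0],"fingers":0.55}
    - {"dp":[0.2,-0.095,0],"delta_rot":[0,0,0],"fingers":0.55}
    - {"dp":[0.2,-0.095,0],"delta_rot":[0,0,0],"fingers":0.55}
    - {"dp":[0.2,-0.095,0],"delta_rot":[0,0,0],"fingers":0.55}
    - {"dp":[0.2,-0.095,0],"delta_rot":[0,0,0],"fingers":0.55}

```text
clock: 1.1
position: [0.3122, -0.3073, 0.3036]
ee_rot: [-0.0, 0.969, 0.248, -0.0]
contact_force: [0.4, -0.7, -0.1]
width: 0.0468
gripper_force: 0.0
```

servo_tool:
  moves:
    - {"dp":[0.2,-0.095,0],"delta_rot":[0,0,0],"fingers":0.55}
    - {"dp":[0.2,-0.095,0],"delta_rot":[0,0,0],"fingers":0.55}
    - {"dp":[0.2,-0.095,0],"delta_rot":[0,0,0],"fingers":0.55}
    - {"dp":[0.2,-0.095,0],"delta_rot":[0,0,0],"fingers":0.55}
    - {"dp":[0.2,-0.095,0],"delta_rot":[0,0,0],"fingers":0.55}

```text
clock: 1.6
position: [0.442, -0.1279, 0.3037]
ee_rot: [0.0, 0.969, 0.248, -0.0]
contact_force: [0.4, -1.1, 0.5]
width: 0.0469
gripper_force: 0.0
```

```bash
python3 - <<'E'
from h import *
p,d,K,R,t=grab("top"); caps(cloud(d,K,R,t),p,d,K,R,t)
go((.5643,.0414),.25,28.7)
E
```

```text
cap [207.4 164.2] 53 [0.6581 0.1853 0.089 ] [34. 33. 33.] crate [ 0.475  -0.3522]
cap [253.1 192.3] 49 [0.5645 0.0415 0.0881] [31. 30. 31.] crate [ 0.3937 -0.2011]
cap [212.2 194. ] 60 [0.5622 0.1708 0.0879] [31. 29. 32.] crate [ 0.5083 -0.2611]
cap [208.6 225.5] 54 [0.4627 0.1828 0.0883] [37. 37. 38.] crate [ 0.5666 -0.1796]
cap [265.8 233.5] 55 [0.4337 0.0047 0.0889] [27. 20. 32.] crate [ 0.4241 -0.0687]
cap [166.8 238.7] 56 [0.4244 0.3134 0.0884] [36. 36. 37.] crate [ 0.6995 -0.2086]
cap [233.3 248.4] 54 [0.3898 0.1069 0.0878] [41. 36. 22.] crate [ 0.5349 -0.0792]
t 1.65 pos [ 0.4455 -0.1227  0.3038] w 0.0474 F [ 3.2  4.4 -0.3] | dp now-axes [ 0.915 -0.43   0.277] | after-turn axes [ 0.915 -0.434  0.269] | rot [-0.04 -0.07  0.04]
```

servo_tool:
  moves:
    - {"dp":[0.183,-0.087,0.054],"delta_rot":[0,0,0],"fingers":0.55}
    - {"dp":[0.183,-0.087,0.054],"delta_rot":[0,0,0],"fingers":0.55}
    - {"dp":[0.183,-0.087,0.054],"delta_rot":[0,0,0],"fingers":0.55}
    - {"dp":[0.183,-0.087,0.054],"delta_rot":[0,0,0],"fingers":0.55}
    - {"dp":[0.183,-0.087,0.054],"delta_rot":[0,0,0],"fingers":0.55}

```text
clock: 2.15
position: [0.5607, 0.0357, 0.2491]
ee_rot: [0.0, 0.969, 0.248, -0.0]
contact_force: [0.8, -0.8, -0.2]
width: 0.0468
gripper_force: 0.0
```

servo_tool:
  moves:
    - {"dp":[0,0,0.1],"delta_rot":[0,0,0],"fingers":0.55}
    - {"dp":[0,0,0.1],"delta_rot":[0,0,0],"fingers":0.55}
    - {"dp":[0,0,0],"delta_rot":[0,0,0],"fingers":0.55}
    - {"dp":[0,0,0],"delta_rot":[0,0,0],"fingers":0.55}

```text
clock: 2.55
position: [0.56, 0.0343, 0.2097]
ee_rot: [-0.0, 0.969, 0.248, -0.001]
contact_force: [-0.9, -1.1, 0.0]
width: 0.0468
gripper_force: 0.0
```

```bash
python3 - <<'E'
from h import *
go((.5644,.0414),.138,28.7)
E
```

```text
t 2.55 pos [0.56   0.0343 0.2097] w 0.0468 F [-0.9 -1.1  0. ] | dp now-axes [ 0.037 -0.021  0.358] | after-turn axes [ 0.036 -0.021  0.358] | rot [-0.01  0.01 -0.  ]
```

servo_tool:
  moves:
    - {"dp":[0.037,-0.021,0.1],"delta_rot":[0,0,0],"fingers":0.55}
    - {"dp":[0,0,0.12],"delta_rot":[0,0,0],"fingers":0.55}
    - {"dp":[0,0,0.1],"delta_rot":[0,0,0],"fingers":0.55}
    - {"dp":[0,0,0.036],"delta_rot":[0,0,0],"fingers":0.55}
    - {"dp":[0,0,0],"delta_rot":[0,0,0],"fingers":0.55}

```text
clock: 3.05
position: [0.5647, 0.0413, 0.1388]
ee_rot: [-0.0, 0.969, 0.248, -0.0]
contact_force: [0.5, -0.6, 0.1]
width: 0.047
gripper_force: 0.0
```

servo_tool:
  moves:
    - {"dp":[0,0,0],"delta_rot":[0,0,0],"fingers":0}
    - {"dp":[0,0,0],"delta_rot":[0,0,0],"fingers":0}
    - {"dp":[0,0,0],"delta_rot":[0,0,0],"fingers":0}
    - {"dp":[0,0,0],"delta_rot":[0,0,0],"fingers":0}
    - {"dp":[0,0,0],"delta_rot":[0,0,0],"fingers":0}
  force: 50

```text
clock: 3.55
position: [0.5658, 0.0416, 0.1404]
ee_rot: [0.001, 0.969, 0.248, 0.002]
contact_force: [-0.6, -0.3, 6.0]
width: 0.0244
gripper_force: 49.5
```

servo_tool:
  moves:
    - {"dp":[0,0,-0.1],"delta_rot":[0,0,0],"fingers":0}
    - {"dp":[0,0,-0.15],"delta_rot":[0,0,0],"fingers":0}
    - {"dp":[0,0,-0.15],"delta_rot":[0,0,0],"fingers":0}
    - {"dp":[0,0,-0.15],"delta_rot":[0,0,0],"fingers":0}
    - {"dp":[0,0,-0.05],"delta_rot":[0,0,0],"fingers":0}

```text
clock: 4.05
position: [0.5659, 0.0417, 0.2619]
ee_rot: [0.001, 0.969, 0.248, 0.003]
contact_force: [0.9, -0.5, -1.7]
width: 0.0242
gripper_force: 49.3
```

```bash
python3 - <<'E'
from h import *
s=readout.get_state();print(s["gripper_force"])
go(cr(.0285,-.029),.26,28.7)
E
```

```text
49.29881572723389
t 4.05 pos [0.5659 0.0417 0.2619] w 0.0242 F [ 0.9 -0.5 -1.7] | dp now-axes [-0.869  1.823  0.011] | after-turn axes [-0.869  1.823  0.009] | rot [ 0.03 -0.05  0.  ]
```

servo_tool:
  moves:
    - {"dp":[-0.087,0.182,0],"delta_rot":[0,0,0],"fingers":0}
    - {"dp":[-0.087,0.182,0],"delta_rot":[0,0,0],"fingers":0}
    - {"dp":[-0.087,0.182,0],"delta_rot":[0,0,0],"fingers":0}
    - {"dp":[-0.087,0.182,0],"delta_rot":[0,0,0],"fingers":0}
    - {"dp":[-0.087,0.182,0],"delta_rot":[0,0,0],"fingers":0}

```text
clock: 4.55
position: [0.575, -0.161, 0.2574]
ee_rot: [-0.001, 0.969, 0.248, -0.001]
contact_force: [0.3, -0.5, -1.4]
width: 0.0242
gripper_force: 49.4
```

servo_tool:
  moves:
    - {"dp":[-0.087,0.182,0],"delta_rot":[0,0,0],"fingers":0}
    - {"dp":[-0.087,0.182,0],"delta_rot":[0,0,0],"fingers":0}
    - {"dp":[-0.087,0.182,0],"delta_rot":[0,0,0],"fingers":0}
    - {"dp":[-0.087,0.182,0],"delta_rot":[0,0,0],"fingers":0}
    - {"dp":[-0.087,0.182,0],"delta_rot":[0,0,0],"fingers":0}

```text
clock: 5.05
position: [0.5862, -0.3625, 0.2571]
ee_rot: [-0.001, 0.969, 0.248, -0.001]
contact_force: [1.1, -1.4, -1.7]
width: 0.0243
gripper_force: 49.4
```

servo_tool:
  moves:
    - {"dp":[0,0,0.05],"delta_rot":[0,0,0],"fingers":0}
    - {"dp":[0,0,0.05],"delta_rot":[0,0,0],"fingers":0}
    - {"dp":[0,0,0],"delta_rot":[0,0,0],"fingers":0}
    - {"dp":[0,0,0],"delta_rot":[0,0,0],"fingers":0}

```text
clock: 5.45
position: [0.5866, -0.3595, 0.2378]
ee_rot: [-0.001, 0.969, 0.248, -0.001]
contact_force: [-0.8, 0.1, -1.7]
width: 0.0241
gripper_force: 49.5
```

```bash
python3 - <<'E'
from h import *
go(cr(.0285,-.029),.149,28.7)
p,d,K,R,t=grab("top"); cv2.imwrite("pics/t1.png",p[...,::-1]);p,d,K,R,t=grab("scene"); cv2.imwrite("pics/s1.png",p[60:260,80:340,::-1].repeat(3,0).repeat(3,1))
E
```

```text
t 5.45 pos [ 0.5866 -0.3595  0.2378] w 0.0241 F [-0.8  0.1 -1.7] | dp now-axes [0.004 0.015 0.444] | after-turn axes [0.004 0.014 0.444] | rot [-0.02  0.01  0.01]
```

View pics/s1.png

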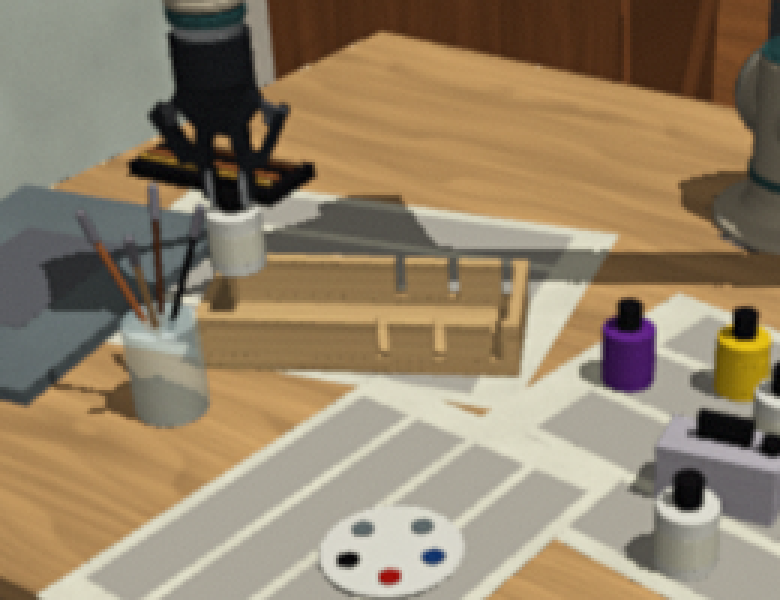

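The jar hangs upright at about (237,240) in the crop, over the plain end and clear of the brushes.

servo_tool:
  moves:
    - {"dp":[0.004,0.015,0.1],"delta_rot":[0,0,0],"fingers":0}
    - {"dp":[0,0,0.1],"delta_rot":[0,0,0],"fingers":0}
    - {"dp":[0,0,0.1],"delta_rot":[0,0,0],"fingers":0}
    - {"dp":[0,0,0.1],"delta_rot":[0,0,0],"fingers":0}
    - {"dp":[0,0,0.03],"delta_rot":[0,0,0],"fingers":0}

```text
clock: 6.05
position: [0.5883, -0.3619, 0.1511]
ee_rot: [-0.001, 0.969, 0.248, -0.001]
contact_force: [-0.6, 1.0, -1.3]
width: 0.0242
gripper_force: 51.3
```

servo_tool:
  moves:
    - {"dp":[0,0,0.01],"delta_rot":[0,0,0],"fingers":0}
    - {"dp":[0,0,0],"delta_rot":[0,0,0],"fingers":0}

```text
clock: 6.25
position: [0.5889, -0.3627, 0.1513]
ee_rot: [-0.0, 0.969, 0.248, -0.0]
contact_force: [-0.0, 2.3, -1.7]
width: 0.0245
gripper_force: 51.1
```

```bash
python3 - <<'E'
from h import *
go(cr(.0285,-.029),.149,28.7)
E
```

```text
t 6.25 pos [ 0.5889 -0.3627  0.1513] w 0.0245 F [-0.   2.3 -1.7] | dp now-axes [ 0.001 -0.006  0.011] | after-turn axes [ 0.001 -0.006  0.011] | rot [-0.01 -0.    0.  ]
```

servo_tool:
  moves:
    - {"dp":[0,-0.006,0.01],"delta_rot":[0,0,0],"fingers":0}
    - {"dp":[0,0,0.005],"delta_rot":[0,0,0],"fingers":0}
    - {"dp":[0,0,0],"delta_rot":[0,0,0],"fingers":0}
    - {"dp":[0,0,0],"delta_rot":[0,0,0],"fingers":0}

```text
clock: 6.65
position: [0.5887, -0.3625, 0.1485]
ee_rot: [0.0, 0.969, 0.248, 0.0]
contact_force: [0.0, 0.4, 1.0]
width: 0.0241
gripper_force: 51.4
```

servo_tool:
  moves:
    - {"dp":[0,0,0],"delta_rot":[0,0,0],"fingers":0.5}
    - {"dp":[0,0,0],"delta_rot":[0,0,0],"fingers":0.5}
    - {"dp":[0,0,0],"delta_rot":[0,0,0],"fingers":0.5}
    - {"dp":[0,0,-0.1],"delta_rot":[0,0,0],"fingers":0.5}
    - {"dp":[0,0,-0.15],"delta_rot":[0,0,0],"fingers":0.5}

```text
clock: 7.15
position: [0.5875, -0.3619, 0.196]
ee_rot: [-0.002, 0.969, 0.248, -0.002]
contact_force: [0.4, 0.1, 0.1]
width: 0.043
gripper_force: 0.0
```

servo_tool:
  moves:
    - {"dp":[0,-0.15,-0.18],"delta_rot":[0,0,0],"fingers":0.5}
    - {"dp":[0,-0.2,0],"delta_rot":[0,0,0],"fingers":0.5}
    - {"dp":[0,-0.23,0],"delta_rot":[0,0,0],"fingers":0.5}
    - {"dp":[0,-0.23,0],"delta_rot":[0,0,0],"fingers":0.5}
    - {"dp":[0,-0.23,0],"delta_rot":[0,0,0],"fingers":0.5}

```text
clock: 7.65
position: [0.4876, -0.1787, 0.2339]
ee_rot: [0.0, 0.969, 0.247, 0.0]
contact_force: [1.2, 1.2, 0.1]
width: 0.0427
gripper_force: 0.0
```

```bash
python3 - <<'E'
from h import *
p,d,K,R,t=grab("top"); W=cloud(d,K,R,t);caps(W,p,d,K,R,t); print('crate'); caps(W,p,d,K,R,t,.098)
go((.4625,.1826),.2,28.7)
E
```

```text
cap [366.4 149.6] 40 [ 0.6947 -0.3252  0.0887] [83. 80. 73.] crate [ 0.0096 -0.1396]
cap [207.3 164.2] 51 [0.6586 0.1857 0.0881] [34. 34. 35.] crate [ 0.4752 -0.3528]
cap [161.4 194.6] 38 [0.5636 0.3312 0.0884] [54. 44. 31.] crate [ 0.6484 -0.3392]
cap [212.4 193.8] 60 [0.5624 0.17   0.0883] [33. 31. 34.] crate [ 0.5075 -0.261 ]
cap [208.8 225.6] 56 [0.4625 0.1824 0.0887] [40. 39. 40.] crate [ 0.5663 -0.1792]
cap [265.7 233.4] 54 [0.4339 0.0048 0.0883] [27. 19. 32.] crate [ 0.4241 -0.069 ]
cap [166.8 238.8] 57 [0.4244 0.3133 0.0876] [39. 39. 39.] crate [ 0.6994 -0.2085]
cap [233.3 248.5] 54 [0.3896 0.1066 0.0886] [42. 37. 21.] crate [ 0.5348 -0.0789]
crate
cap [373.2 144. ] 328 [ 0.7101 -0.3451  0.0998] [112. 111. 104.] crate [-0.0153 -0.1435]
cap [380.6 181.7] 53 [ 0.5881 -0.3619  0.0965] [27. 26. 27.] crate [ 0.0284 -0.0284]
t 7.7 pos [ 0.4821 -0.1718  0.2333] w 0.0427 F [-5.1  4.7 -1.4] | dp now-axes [ 0.767 -1.599  0.181] | after-turn axes [ 0.765 -1.601  0.167] | rot [-0.1   0.02  0.01]
```

servo_tool:
  moves:
    - {"dp":[0.085,-0.178,0],"delta_rot":[0,0,0],"fingers":0.55}
    - {"dp":[0.085,-0.178,0],"delta_rot":[0,0,0],"fingers":0.55}
    - {"dp":[0.085,-0.178,0],"delta_rot":[0,0,0],"fingers":0.55}
    - {"dp":[0.085,-0.178,0],"delta_rot":[0,0,0],"fingers":0.55}
    - {"dp":[0.085,-0.178,0],"delta_rot":[0,0,0],"fingers":0.55}

```text
clock: 8.2
position: [0.4778, 0.0183, 0.2341]
ee_rot: [0.0, 0.969, 0.248, 0.001]
contact_force: [1.5, 0.1, -0.0]
width: 0.0471
gripper_force: 0.0
```

servo_tool:
  moves:
    - {"dp":[0.085,-0.178,0.04],"delta_rot":[0,0,0],"fingers":0.55}
    - {"dp":[0.085,-0.178,0.04],"delta_rot":[0,0,0],"fingers":0.55}
    - {"dp":[0.085,-0.178,0.04],"delta_rot":[0,0,0],"fingers":0.55}
    - {"dp":[0.085,-0.178,0.04],"delta_rot":[0,0,0],"fingers":0.55}

```text
clock: 8.6
position: [0.4692, 0.1761, 0.2018]
ee_rot: [0.0, 0.969, 0.248, 0.001]
contact_force: [0.9, 0.6, -0.1]
width: 0.0473
gripper_force: 0.0
```

servo_tool:
  moves:
    - {"dp":[0,0,0.02],"delta_rot":[0,0,0],"fingers":0.55}
    - {"dp":[0,0,0],"delta_rot":[0,0,0],"fingers":0.55}
    - {"dp":[0,0,0],"delta_rot":[0,0,0],"fingers":0.55}

```text
clock: 8.9
position: [0.4692, 0.1738, 0.1978]
ee_rot: [0.0, 0.969, 0.248, 0.0]
contact_force: [0.8, 0.0, 0.0]
width: 0.047
gripper_force: 0.0
```

```bash
python3 - <<'E'
from h import *
go((.4625,.1826),.141,28.7)
E
```

```text
t 8.9 pos [0.4692 0.1738 0.1978] w 0.047 F [0.8 0.  0. ] | dp now-axes [-0.008 -0.055  0.284] | after-turn axes [-0.008 -0.055  0.284] | rot [ 0.01  0.   -0.  ]
```

servo_tool:
  moves:
    - {"dp":[-0.008,-0.055,0.05],"delta_rot":[0,0,0],"fingers":0.55}
    - {"dp":[0,0,0.1],"delta_rot":[0,0,0],"fingers":0.55}
    - {"dp":[0,0,0.1],"delta_rot":[0,0,0],"fingers":0.55}
    - {"dp":[0,0,0.034],"delta_rot":[0,0,0],"fingers":0.55}
    - {"dp":[0,0,0],"delta_rot":[0,0,0],"fingers":0.55}

```text
clock: 9.4
position: [0.4614, 0.1829, 0.1399]
ee_rot: [-0.0, 0.969, 0.247, -0.001]
contact_force: [0.2, -1.4, -1.0]
width: 0.047
gripper_force: 0.0
```

servo_tool:
  moves:
    - {"dp":[0,0,0],"delta_rot":[0,0,0],"fingers":0}
    - {"dp":[0,0,0],"delta_rot":[0,0,0],"fingers":0}
    - {"dp":[0,0,0],"delta_rot":[0,0,0],"fingers":0}
    - {"dp":[0,0,0],"delta_rot":[0,0,0],"fingers":0}
    - {"dp":[0,0,0],"delta_rot":[0,0,0],"fingers":0}
  force: 50

```text
clock: 9.9
position: [0.4629, 0.1835, 0.1418]
ee_rot: [0.0, 0.969, 0.248, 0.001]
contact_force: [1.3, -1.6, 6.3]
width: 0.0242
gripper_force: 49.4
```

servo_tool:
  moves:
    - {"dp":[0,0,-0.1],"delta_rot":[0,0,0],"fingers":0}
    - {"dp":[0,0,-0.15],"delta_rot":[0,0,0],"fingers":0}
    - {"dp":[0,0,-0.15],"delta_rot":[0,0,0],"fingers":0}
    - {"dp":[0,0,-0.15],"delta_rot":[0,0,0],"fingers":0}
    - {"dp":[0,0,-0.05],"delta_rot":[0,0,0],"fingers":0}

```text
clock: 10.4
position: [0.4631, 0.184, 0.2633]
ee_rot: [-0.0, 0.969, 0.248, 0.002]
contact_force: [1.1, 0.5, -1.4]
width: 0.0242
gripper_force: 49.7
```

```bash
python3 - <<'E'
from h import *
go(cr(.0285,.0295),.26,28.7)
E
```

```text
t 10.4 pos [0.4631 0.184  0.2633] w 0.0242 F [ 1.1  0.5 -1.4] | dp now-axes [-1.052  2.694  0.013] | after-turn axes [-1.052  2.694  0.016] | rot [ 0.01 -0.05 -0.  ]
```

servo_tool:
  moves:
    - {"dp":[-0.081,0.207,0],"delta_rot":[0,0,0],"fingers":0}
    - {"dp":[-0.081,0.207,0],"delta_rot":[0,0,0],"fingers":0}
    - {"dp":[-0.081,0.207,0],"delta_rot":[0,0,0],"fingers":0}
    - {"dp":[-0.081,0.207,0],"delta_rot":[0,0,0],"fingers":0}
    - {"dp":[-0.081,0.207,0],"delta_rot":[0,0,0],"fingers":0}

```text
clock: 10.9
position: [0.4897, -0.0382, 0.2594]
ee_rot: [-0.001, 0.969, 0.248, -0.001]
contact_force: [-0.1, 0.6, -3.0]
width: 0.024
gripper_force: 49.9
```

servo_tool:
  moves:
    - {"dp":[-0.081,0.207,0],"delta_rot":[0,0,0],"fingers":0}
    - {"dp":[-0.081,0.207,0],"delta_rot":[0,0,0],"fingers":0}
    - {"dp":[-0.081,0.207,0],"delta_rot":[0,0,0],"fingers":0}
    - {"dp":[-0.081,0.207,0],"delta_rot":[0,0,0],"fingers":0}
    - {"dp":[-0.081,0.207,0],"delta_rot":[0,0,0],"fingers":0}

```text
clock: 11.4
position: [0.5183, -0.2587, 0.259]
ee_rot: [-0.001, 0.969, 0.248, -0.001]
contact_force: [0.4, -0.3, -2.4]
width: 0.0241
gripper_force: 49.9
```

servo_tool:
  moves:
    - {"dp":[-0.081,0.207,0],"delta_rot":[0,0,0],"fingers":0}
    - {"dp":[-0.081,0.207,0],"delta_rot":[0,0,0],"fingers":0}
    - {"dp":[-0.081,0.207,0],"delta_rot":[0,0,0],"fingers":0}
    - {"dp":[0,0,0],"delta_rot":[0,0,0],"fingers":0}
    - {"dp":[0,0,0],"delta_rot":[0,0,0],"fingers":0}

```text
clock: 11.9
position: [0.5352, -0.3902, 0.2583]
ee_rot: [-0.002, 0.969, 0.247, -0.001]
contact_force: [0.2, 0.9, -2.3]
width: 0.0238
gripper_force: 50.1
```

```bash
python3 - <<'E'
from h import *
go(cr(.0285,.0295),.150,28.7)
E
```

```text
t 11.9 pos [ 0.5352 -0.3902  0.2583] w 0.0238 F [ 0.2  0.9 -2.3] | dp now-axes [0.011 0.005 0.541] | after-turn axes [0.01  0.003 0.541] | rot [-0.04  0.01 -0.02]
```

servo_tool:
  moves:
    - {"dp":[0.011,0.003,0.1],"delta_rot":[0,0,0],"fingers":0}
    - {"dp":[0,0,0.12],"delta_rot":[0,0,0],"fingers":0}
    - {"dp":[0,0,0.12],"delta_rot":[0,0,0],"fingers":0}
    - {"dp":[0,0,0.12],"delta_rot":[0,0,0],"fingers":0}
    - {"dp":[0,0,0.06],"delta_rot":[0,0,0],"fingers":0}

```text
clock: 12.4
position: [0.5368, -0.3863, 0.1539]
ee_rot: [-0.003, 0.969, 0.248, -0.002]
contact_force: [-0.4, 0.6, -2.4]
width: 0.024
gripper_force: 50.2
```

servo_tool:
  moves:
    - {"dp":[0,0,0.015],"delta_rot":[0,0,0],"fingers":0}
    - {"dp":[0,0,0.01],"delta_rot":[0,0,0],"fingers":0}
    - {"dp":[0,0,0.005],"delta_rot":[0,0,0],"fingers":0}
    - {"dp":[0,0,0],"delta_rot":[0,0,0],"fingers":0}

```text
clock: 12.8
position: [0.5385, -0.3894, 0.152]
ee_rot: [0.001, 0.969, 0.248, 0.001]
contact_force: [-1.2, -0.1, -2.3]
width: 0.0241
gripper_force: 50.2
```

```bash
python3 - <<'E'
from h import *
go(cr(.0285,.0295),.150,28.7)
E
```

```text
t 12.8 pos [ 0.5385 -0.3894  0.152 ] w 0.0241 F [-1.2 -0.1 -2.3] | dp now-axes [-0.006 -0.002  0.01 ] | after-turn axes [-0.006 -0.002  0.01 ] | rot [ 0.02 -0.01 -0.  ]
```

servo_tool:
  moves:
    - {"dp":[-0.005,0,0.01],"delta_rot":[0,0,0],"fingers":0}
    - {"dp":[0,0,0.005],"delta_rot":[0,0,0],"fingers":0}
    - {"dp":[0,0,0],"delta_rot":[0,0,0],"fingers":0}
    - {"dp":[0,0,0],"delta_rot":[0,0,0],"fingers":0}

```text
clock: 13.2
position: [0.5378, -0.3904, 0.1498]
ee_rot: [0.001, 0.969, 0.248, 0.001]
contact_force: [-0.7, 0.7, 6.0]
width: 0.0241
gripper_force: 50.8
```

servo_tool:
  moves:
    - {"dp":[0,0,0],"delta_rot":[0,0,0],"fingers":0.5}
    - {"dp":[0,0,0],"delta_rot":[0,0,0],"fingers":0.5}
    - {"dp":[0,0,0],"delta_rot":[0,0,0],"fingers":0.5}
    - {"dp":[0,0,-0.1],"delta_rot":[0,0,0],"fingers":0.5}
    - {"dp":[0,0,-0.15],"delta_rot":[0,0,0],"fingers":0.5}

```text
clock: 13.7
position: [0.5362, -0.3888, 0.1958]
ee_rot: [-0.002, 0.969, 0.248, -0.002]
contact_force: [0.5, -0.6, -1.2]
width: 0.0428
gripper_force: 0.0
```

servo_tool:
  moves:
    - {"dp":[0,-0.15,-0.18],"delta_rot":[0,0,0],"fingers":0.5}
    - {"dp":[0,-0.2,0],"delta_rot":[0,0,0],"fingers":0.5}
    - {"dp":[0,-0.23,0],"delta_rot":[0,0,0],"fingers":0.5}
    - {"dp":[0,-0.23,0],"delta_rot":[0,0,0],"fingers":0.5}
    - {"dp":[0,-0.23,0],"delta_rot":[0,0,0],"fingers":0.5}

```text
clock: 14.2
position: [0.4362, -0.2057, 0.2337]
ee_rot: [-0.0, 0.969, 0.248, 0.0]
contact_force: [0.2, 0.3, -0.4]
width: 0.043
gripper_force: 0.0
```

```bash
python3 - <<'E'
from h import *
p,d,K,R,t=grab("top"); W=cloud(d,K,R,t);caps(W,p,d,K,R,t); print('crate'); caps(W,p,d,K,R,t,.098)
go((.6586,.1856),.2,28.7)
E
```

```text
cap [367.  150.8] 35 [ 0.6907 -0.3269  0.0884] [79. 76. 70.] crate [ 0.01   -0.1353]
cap [207.3 164.3] 53 [0.658  0.1855 0.0886] [35. 34. 34.] crate [ 0.4753 -0.3522]
cap [379.8 182.3] 38 [ 0.5869 -0.3609  0.0914] [31. 30. 31.] crate [ 0.0299 -0.0279]
cap [212.3 194. ] 63 [0.562  0.1706 0.0882] [31. 30. 32.] crate [ 0.5082 -0.2609]
cap [389.9 197.8] 35 [ 0.5369 -0.3895  0.0911] [29. 29. 29.] crate [0.0288 0.0298]
cap [265.8 233.4] 53 [0.434  0.0047 0.0885] [25. 18. 31.] crate [ 0.424 -0.069]
cap [166.8 238.9] 57 [0.4241 0.3133 0.0876] [39. 38. 39.] crate [ 0.6996 -0.2082]
cap [233.3 248.4] 54 [0.3898 0.1068 0.0883] [41. 36. 21.] crate [ 0.5349 -0.0792]
crate
cap [373.3 144. ] 340 [ 0.7101 -0.3454  0.0998] [110. 109. 102.] crate [-0.0156 -0.1434]
cap [139.  169.1] 37 [0.6454 0.4005 0.0985] [17. 27. 51.] crate [ 0.67   -0.4443]
cap [380.7 181.6] 53 [ 0.5886 -0.3626  0.0955] [28. 27. 28.] crate [ 0.0276 -0.0286]
cap [149.3 200.7] 41 [0.5438 0.367  0.098 ] [54. 45. 32.] crate [ 0.6893 -0.3391]
cap [390.5 197.6] 50 [ 0.537  -0.3903  0.0959] [25. 25. 26.] crate [0.028  0.0301]
t 14.25 pos [ 0.4305 -0.1985  0.2328] w 0.0421 F [-4.5  6.2 -1.9] | dp now-axes [ 1.924 -1.133  0.172] | after-turn axes [ 1.923 -1.137  0.164] | rot [-0.12  0.03  0.01]
```

servo_tool:
  moves:
    - {"dp":[0.175,-0.103,0],"delta_rot":[0,0,0],"fingers":0.55}
    - {"dp":[0.175,-0.103,0],"delta_rot":[0,0,0],"fingers":0.55}
    - {"dp":[0.175,-0.103,0],"delta_rot":[0,0,0],"fingers":0.55}
    - {"dp":[0.175,-0.103,0],"delta_rot":[0,0,0],"fingers":0.55}
    - {"dp":[0.175,-0.103,0],"delta_rot":[0,0,0],"fingers":0.55}

```text
clock: 14.75
position: [0.5422, -0.0315, 0.2338]
ee_rot: [0.0, 0.969, 0.248, 0.0]
contact_force: [-0.4, -0.3, 0.4]
width: 0.0472
gripper_force: 0.0
```

servo_tool:
  moves:
    - {"dp":[0.175,-0.103,0.04],"delta_rot":[0,0,0],"fingers":0.55}
    - {"dp":[0.175,-0.103,0.04],"delta_rot":[0,0,0],"fingers":0.55}
    - {"dp":[0.175,-0.103,0.04],"delta_rot":[0,0,0],"fingers":0.55}
    - {"dp":[0.175,-0.103,0.04],"delta_rot":[0,0,0],"fingers":0.55}
    - {"dp":[0.175,-0.103,0],"delta_rot":[0,0,0],"fingers":0.55}

```text
clock: 15.25
position: [0.6456, 0.1429, 0.2001]
ee_rot: [-0.0, 0.969, 0.248, -0.001]
contact_force: [0.4, -1.6, -0.5]
width: 0.0471
gripper_force: 0.0
```

servo_tool:
  moves:
    - {"dp":[0.175,-0.103,0],"delta_rot":[0,0,0],"fingers":0.55}
    - {"dp":[0,0,0],"delta_rot":[0,0,0],"fingers":0.55}
    - {"dp":[0,0,0],"delta_rot":[0,0,0],"fingers":0.55}

```text
clock: 15.55
position: [0.6663, 0.1771, 0.2009]
ee_rot: [0.0, 0.969, 0.249, -0.001]
contact_force: [0.2, 0.5, 0.4]
width: 0.047
gripper_force: 0.0
```

```bash
python3 - <<'E'
from h import *
go((.6583,.1856),.141,28.7)
E
```

```text
t 15.55 pos [0.6663 0.1771 0.2009] w 0.047 F [0.2 0.5 0.4] | dp now-axes [-0.014 -0.057  0.3  ] | after-turn axes [-0.015 -0.057  0.3  ] | rot [0.   0.02 0.02]
```

servo_tool:
  moves:
    - {"dp":[-0.014,-0.057,0.05],"delta_rot":[0,0,0],"fingers":0.55}
    - {"dp":[0,0,0.1],"delta_rot":[0,0,0],"fingers":0.55}
    - {"dp":[0,0,0.1],"delta_rot":[0,0,0],"fingers":0.55}
    - {"dp":[0,0,0.05],"delta_rot":[0,0,0],"fingers":0.55}
    - {"dp":[0,0,0],"delta_rot":[0,0,0],"fingers":0.55}

```text
clock: 16.05
position: [0.6564, 0.1842, 0.1399]
ee_rot: [-0.0, 0.969, 0.247, -0.002]
contact_force: [0.1, -0.4, 0.7]
width: 0.0471
gripper_force: 0.0
```

servo_tool:
  moves:
    - {"dp":[0,0,0],"delta_rot":[0,0,0],"fingers":0}
    - {"dp":[0,0,0],"delta_rot":[0,0,0],"fingers":0}
    - {"dp":[0,0,0],"delta_rot":[0,0,0],"fingers":0}
    - {"dp":[0,0,0],"delta_rot":[0,0,0],"fingers":0}
    - {"dp":[0,0,0],"delta_rot":[0,0,0],"fingers":0}
  force: 50

```text
clock: 16.55
position: [0.6588, 0.1851, 0.143]
ee_rot: [0.0, 0.969, 0.248, 0.001]
contact_force: [0.4, -0.1, 5.3]
width: 0.024
gripper_force: 49.7
```

servo_tool:
  moves:
    - {"dp":[0,0,-0.1],"delta_rot":[0,0,0],"fingers":0}
    - {"dp":[0,0,-0.15],"delta_rot":[0,0,0],"fingers":0}
    - {"dp":[0,0,-0.15],"delta_rot":[0,0,0],"fingers":0}
    - {"dp":[0,0,-0.15],"delta_rot":[0,0,0],"fingers":0}
    - {"dp":[0,0,-0.05],"delta_rot":[0,0,0],"fingers":0}

```text
clock: 17.05
position: [0.6594, 0.1853, 0.265]
ee_rot: [0.0, 0.969, 0.248, 0.003]
contact_force: [0.6, 0.4, -1.1]
width: 0.0242
gripper_force: 49.5
```

```bash
python3 - <<'E'
from h import *
go(cr(.0855,-.029),.26,28.7)
E
```

```text
t 17.05 pos [0.6594 0.1853 0.265 ] w 0.0242 F [ 0.6  0.4 -1.1] | dp now-axes [-1.624  1.944  0.02 ] | after-turn axes [-1.624  1.944  0.025] | rot [ 0.02 -0.05 -0.  ]
```

servo_tool:
  moves:
    - {"dp":[-0.135,0.162,0],"delta_rot":[0,0,0],"fingers":0}
    - {"dp":[-0.135,0.162,0],"delta_rot":[0,0,0],"fingers":0}
    - {"dp":[-0.135,0.162,0],"delta_rot":[0,0,0],"fingers":0}
    - {"dp":[-0.135,0.162,0],"delta_rot":[0,0,0],"fingers":0}
    - {"dp":[-0.135,0.162,0],"delta_rot":[0,0,0],"fingers":0}

```text
clock: 17.55
position: [0.6165, -0.0232, 0.2602]
ee_rot: [-0.0, 0.969, 0.248, -0.001]
contact_force: [1.4, 0.6, -1.7]
width: 0.0237
gripper_force: 49.5
```

servo_tool:
  moves:
    - {"dp":[-0.135,0.162,0],"delta_rot":[0,0,0],"fingers":0}
    - {"dp":[-0.135,0.162,0],"delta_rot":[0,0,0],"fingers":0}
    - {"dp":[-0.135,0.162,0],"delta_rot":[0,0,0],"fingers":0}
    - {"dp":[-0.135,0.162,0],"delta_rot":[0,0,0],"fingers":0}
    - {"dp":[-0.135,0.162,0],"delta_rot":[0,0,0],"fingers":0}

```text
clock: 18.05
position: [0.5759, -0.2301, 0.2603]
ee_rot: [-0.001, 0.969, 0.248, -0.001]
contact_force: [0.4, 0.1, -2.5]
width: 0.0242
gripper_force: 49.5
```

servo_tool:
  moves:
    - {"dp":[-0.135,0.162,0],"delta_rot":[0,0,0],"fingers":0}
    - {"dp":[-0.135,0.162,0],"delta_rot":[0,0,0],"fingers":0}
    - {"dp":[0,0,0],"delta_rot":[0,0,0],"fingers":0}
    - {"dp":[0,0,0],"delta_rot":[0,0,0],"fingers":0}
    - {"dp":[0,0,0],"delta_rot":[0,0,0],"fingers":0}

```text
clock: 18.55
position: [0.5605, -0.3105, 0.2608]
ee_rot: [-0.001, 0.969, 0.248, -0.001]
contact_force: [0.3, 0.5, -1.7]
width: 0.0241
gripper_force: 49.7
```

```bash
python3 - <<'E'
from h import *
go(cr(.0855,-.029),.151,28.7)
E
```

```text
t 18.55 pos [ 0.5605 -0.3105  0.2608] w 0.0241 F [ 0.3  0.5 -1.7] | dp now-axes [0.001 0.008 0.549] | after-turn axes [0.    0.007 0.549] | rot [-0.02  0.    0.  ]
```

servo_tool:
  moves:
    - {"dp":[0,0.006,0.1],"delta_rot":[0,0,0],"fingers":0}
    - {"dp":[0,0,0.12],"delta_rot":[0,0,0],"fingers":0}
    - {"dp":[0,0,0.12],"delta_rot":[0,0,0],"fingers":0}
    - {"dp":[0,0,0.12],"delta_rot":[0,0,0],"fingers":0}
    - {"dp":[0,0,0.06],"delta_rot":[0,0,0],"fingers":0}

```text
clock: 19.05
position: [0.5607, -0.3101, 0.1555]
ee_rot: [-0.002, 0.969, 0.249, -0.001]
contact_force: [0.0, -0.2, -2.8]
width: 0.0243
gripper_force: 49.8
```

servo_tool:
  moves:
    - {"dp":[0,0,0.015],"delta_rot":[0,0,0],"fingers":0}
    - {"dp":[0,0,0.01],"delta_rot":[0,0,0],"fingers":0}
    - {"dp":[0,0,0.005],"delta_rot":[0,0,0],"fingers":0}
    - {"dp":[0,0,0],"delta_rot":[0,0,0],"fingers":0}

```text
clock: 19.45
position: [0.5619, -0.3128, 0.153]
ee_rot: [0.001, 0.969, 0.248, 0.001]
contact_force: [-0.3, -0.0, -2.2]
width: 0.0241
gripper_force: 49.8
```

```bash
python3 - <<'E'
from h import *
go(cr(.0855,-.029),.151,28.7)
E
```

```text
t 19.45 pos [ 0.5619 -0.3128  0.153 ] w 0.0241 F [-0.3 -0.  -2.2] | dp now-axes [ 0.    -0.007  0.01 ] | after-turn axes [ 0.    -0.007  0.01 ] | rot [ 0.02 -0.01  0.  ]
```

servo_tool:
  moves:
    - {"dp":[0,-0.006,0.01],"delta_rot":[0,0,0],"fingers":0}
    - {"dp":[0,0,0.005],"delta_rot":[0,0,0],"fingers":0}
    - {"dp":[0,0,0],"delta_rot":[0,0,0],"fingers":0}
    - {"dp":[0,0,0],"delta_rot":[0,0,0],"fingers":0}

```text
clock: 19.85
position: [0.5613, -0.312, 0.151]
ee_rot: [0.001, 0.969, 0.248, 0.001]
contact_force: [-1.3, 1.3, 4.8]
width: 0.0242
gripper_force: 50.5
```

servo_tool:
  moves:
    - {"dp":[0,0,0],"delta_rot":[0,0,0],"fingers":0.5}
    - {"dp":[0,0,0],"delta_rot":[0,0,0],"fingers":0.5}
    - {"dp":[0,0,0],"delta_rot":[0,0,0],"fingers":0.5}
    - {"dp":[0,0,-0.1],"delta_rot":[0,0,0],"fingers":0.5}
    - {"dp":[0,0,-0.15],"delta_rot":[0,0,0],"fingers":0.5}

```text
clock: 20.35
position: [0.5597, -0.3108, 0.1971]
ee_rot: [-0.002, 0.969, 0.248, -0.002]
contact_force: [-0.4, 0.6, 1.1]
width: 0.0425
gripper_force: 0.0
```

servo_tool:
  moves:
    - {"dp":[0,-0.15,-0.18],"delta_rot":[0,0,0],"fingers":0.5}
    - {"dp":[0,-0.2,0],"delta_rot":[0,0,0],"fingers":0.5}
    - {"dp":[0,-0.23,0],"delta_rot":[0,0,0],"fingers":0.5}
    - {"dp":[0,-0.23,0],"delta_rot":[0,0,0],"fingers":0.5}
    - {"dp":[0,-0.23,0],"delta_rot":[0,0,0],"fingers":0.5}

```text
clock: 20.85
position: [0.4598, -0.1277, 0.2349]
ee_rot: [-0.0, 0.969, 0.247, 0.0]
contact_force: [0.6, 0.3, 0.2]
width: 0.0426
gripper_force: 0.0
```

```bash
python3 - <<'E'
from h import *
p,d,K,R,t=grab("top"); W=cloud(d,K,R,t);caps(W,p,d,K,R,t); print('crate'); caps(W,p,d,K,R,t,.098)
go((.4243,.3134),.2,28.7)
E
```

```text
cap [367.8 151.2] 37 [ 0.6895 -0.3291  0.0887] [80. 77. 71.] crate [ 0.0087 -0.1332]
cap [380.3 182.4] 34 [ 0.5868 -0.3623  0.0914] [34. 33. 33.] crate [ 0.0287 -0.0271]
cap [154.3 198.7] 54 [0.5513 0.3534 0.0876] [55. 45. 33.] crate [ 0.6738 -0.3392]
cap [364.3 191.2] 34 [ 0.5597 -0.3098  0.0914] [36. 35. 36.] crate [ 0.0877 -0.0285]
cap [212.4 193.9] 60 [0.5623 0.1702 0.0878] [32. 31. 34.] crate [ 0.5077 -0.2609]
cap [265.8 233.5] 54 [0.4335 0.0047 0.0889] [26. 19. 32.] crate [ 0.4243 -0.0685]
cap [166.7 238.8] 53 [0.4243 0.3135 0.0885] [39. 38. 39.] crate [ 0.6997 -0.2086]
cap [233.4 248.2] 51 [0.3903 0.1065 0.0885] [39. 34. 21.] crate [ 0.5343 -0.0795]
crate
cap [373.4 144. ] 320 [ 0.7099 -0.3458  0.0998] [111. 109. 102.] crate [-0.0158 -0.143 ]
cap [380.5 181.6] 54 [ 0.5883 -0.362   0.0961] [28. 27. 28.] crate [ 0.0283 -0.0286]
cap [364.9 190.4] 55 [ 0.5615 -0.3109  0.0959] [30. 30. 31.] crate [ 0.0859 -0.0295]
cap [154.5 197.7] 33 [0.553  0.3506 0.0979] [52. 43. 30.] crate [ 0.6705 -0.3392]
cap [390.3 197.4] 51 [ 0.5376 -0.3896  0.0964] [24. 24. 25.] crate [0.0284 0.0292]
t 20.9 pos [ 0.4543 -0.1214  0.2342] w 0.0428 F [-4.5  5.2 -0.8] | dp now-axes [ 0.915 -1.976  0.189] | after-turn axes [ 0.913 -1.979  0.171] | rot [-0.1   0.03  0.01]
```

servo_tool:
  moves:
    - {"dp":[0.082,-0.184,0],"delta_rot":[0,0,0],"fingers":0.55}
    - {"dp":[0.082,-0.184,0],"delta_rot":[0,0,0],"fingers":0.55}
    - {"dp":[0.082,-0.184,0],"delta_rot":[0,0,0],"fingers":0.55}
    - {"dp":[0.082,-0.184,0],"delta_rot":[0,0,0],"fingers":0.55}
    - {"dp":[0.082,-0.184,0],"delta_rot":[0,0,0],"fingers":0.55}

```text
clock: 21.4
position: [0.4444, 0.073, 0.235]
ee_rot: [0.0, 0.969, 0.248, 0.0]
contact_force: [0.3, 0.2, 0.5]
width: 0.0473
gripper_force: 0.0
```

servo_tool:
  moves:
    - {"dp":[0.082,-0.184,0.04],"delta_rot":[0,0,0],"fingers":0.55}
    - {"dp":[0.082,-0.184,0.04],"delta_rot":[0,0,0],"fingers":0.55}
    - {"dp":[0.082,-0.184,0.04],"delta_rot":[0,0,0],"fingers":0.55}
    - {"dp":[0.082,-0.184,0.04],"delta_rot":[0,0,0],"fingers":0.55}
    - {"dp":[0.082,-0.184,0],"delta_rot":[0,0,0],"fingers":0.55}

```text
clock: 21.9
position: [0.4273, 0.2738, 0.2018]
ee_rot: [0.0, 0.969, 0.248, -0.001]
contact_force: [0.1, 0.1, 0.1]
width: 0.0469
gripper_force: 0.0
```

servo_tool:
  moves:
    - {"dp":[0.082,-0.184,0],"delta_rot":[0,0,0],"fingers":0.55}
    - {"dp":[0,0,0],"delta_rot":[0,0,0],"fingers":0.55}
    - {"dp":[0,0,0],"delta_rot":[0,0,0],"fingers":0.55}

```text
clock: 22.2
position: [0.4246, 0.3131, 0.2025]
ee_rot: [0.0, 0.969, 0.249, -0.0]
contact_force: [0.7, -1.3, -0.5]
width: 0.0473
gripper_force: 0.0
```

```bash
python3 - <<'E'
from h import *
go((.4243,.3134),.142,28.7)
E
```

```text
t 22.2 pos [0.4246 0.3131 0.2025] w 0.0473 F [ 0.7 -1.3 -0.5] | dp now-axes [-0.    -0.002  0.303] | after-turn axes [-0.001 -0.002  0.303] | rot [0.01 0.01 0.02]
```

servo_tool:
  moves:
    - {"dp":[0,0,0.05],"delta_rot":[0,0,0],"fingers":0.55}
    - {"dp":[0,0,0.1],"delta_rot":[0,0,0],"fingers":0.55}
    - {"dp":[0,0,0.1],"delta_rot":[0,0,0],"fingers":0.55}
    - {"dp":[0,0,0.05],"delta_rot":[0,0,0],"fingers":0.55}
    - {"dp":[0,0,0],"delta_rot":[0,0,0],"fingers":0.55}

```text
clock: 22.7
position: [0.424, 0.3109, 0.1412]
ee_rot: [0.001, 0.969, 0.247, -0.002]
contact_force: [0.4, -0.1, -1.3]
width: 0.047
gripper_force: 0.0
```

servo_tool:
  moves:
    - {"dp":[0,0,0],"delta_rot":[0,0,0],"fingers":0}
    - {"dp":[0,0,0],"delta_rot":[0,0,0],"fingers":0}
    - {"dp":[0,0,0],"delta_rot":[0,0,0],"fingers":0}
    - {"dp":[0,0,0],"delta_rot":[0,0,0],"fingers":0}
    - {"dp":[0,0,0],"delta_rot":[0,0,0],"fingers":0}
  force: 50

```text
clock: 23.2
position: [0.4253, 0.3128, 0.1436]
ee_rot: [0.0, 0.969, 0.248, 0.001]
contact_force: [-0.4, -0.2, 3.1]
width: 0.024
gripper_force: 49.5
```

servo_tool:
  moves:
    - {"dp":[0,0,-0.1],"delta_rot":[0,0,0],"fingers":0}
    - {"dp":[0,0,-0.15],"delta_rot":[0,0,0],"fingers":0}
    - {"dp":[0,0,-0.15],"delta_rot":[0,0,0],"fingers":0}
    - {"dp":[0,0,-0.15],"delta_rot":[0,0,0],"fingers":0}
    - {"dp":[0,0,-0.05],"delta_rot":[0,0,0],"fingers":0}

```text
clock: 23.7
position: [0.4257, 0.3134, 0.2656]
ee_rot: [-0.001, 0.969, 0.248, 0.003]
contact_force: [1.1, 0.2, -1.7]
width: 0.0239
gripper_force: 49.8
```

```bash
python3 - <<'E'
from h import *
go(cr(.0855,.029),.26,28.7)
E
```

```text
t 23.7 pos [0.4257 0.3134 0.2656] w 0.0239 F [ 1.1  0.2 -1.7] | dp now-axes [-1.197  3.066  0.021] | after-turn axes [-1.196  3.066  0.028] | rot [-0.   -0.05  0.  ]
```

servo_tool:
  moves:
    - {"dp":[-0.08,0.2045,0],"delta_rot":[0,0,0],"fingers":0}
    - {"dp":[-0.08,0.2045,0],"delta_rot":[0,0,0],"fingers":0}
    - {"dp":[-0.08,0.2045,0],"delta_rot":[0,0,0],"fingers":0}
    - {"dp":[-0.08,0.2045,0],"delta_rot":[0,0,0],"fingers":0}
    - {"dp":[-0.08,0.2045,0],"delta_rot":[0,0,0],"fingers":0}

```text
clock: 24.2
position: [0.452, 0.0933, 0.2616]
ee_rot: [-0.0, 0.969, 0.248, -0.001]
contact_force: [1.1, -0.4, -2.2]
width: 0.0238
gripper_force: 50.0
```

servo_tool:
  moves:
    - {"dp":[-0.08,0.2045,0],"delta_rot":[0,0,0],"fingers":0}
    - {"dp":[-0.08,0.2045,0],"delta_rot":[0,0,0],"fingers":0}
    - {"dp":[-0.08,0.2045,0],"delta_rot":[0,0,0],"fingers":0}
    - {"dp":[-0.08,0.2045,0],"delta_rot":[0,0,0],"fingers":0}
    - {"dp":[-0.08,0.2045,0],"delta_rot":[0,0,0],"fingers":0}

```text
clock: 24.7
position: [0.4801, -0.1244, 0.2616]
ee_rot: [-0.001, 0.969, 0.248, -0.001]
contact_force: [0.9, 0.1, -2.7]
width: 0.024
gripper_force: 50.0
```

servo_tool:
  moves:
    - {"dp":[-0.08,0.2045,0],"delta_rot":[0,0,0],"fingers":0}
    - {"dp":[-0.08,0.2045,0],"delta_rot":[0,0,0],"fingers":0}
    - {"dp":[-0.08,0.2045,0],"delta_rot":[0,0,0],"fingers":0}
    - {"dp":[-0.08,0.2045,0],"delta_rot":[0,0,0],"fingers":0}
    - {"dp":[-0.08,0.2045,0],"delta_rot":[0,0,0],"fingers":0}

```text
clock: 25.2
position: [0.5084, -0.3421, 0.2611]
ee_rot: [-0.001, 0.969, 0.248, -0.001]
contact_force: [0.6, 0.3, -3.1]
width: 0.0239
gripper_force: 50.0
```

servo_tool:
  moves:
    - {"dp":[0,0,0],"delta_rot":[0,0,0],"fingers":0}
    - {"dp":[0,0,0],"delta_rot":[0,0,0],"fingers":0}
    - {"dp":[0,0,0],"delta_rot":[0,0,0],"fingers":0}

```text
clock: 25.5
position: [0.5083, -0.3396, 0.2616]
ee_rot: [-0.001, 0.969, 0.248, -0.001]
contact_force: [0.1, 0.9, -3.0]
width: 0.0239
gripper_force: 50.2
```

```bash
python3 - <<'E'
from h import *
go(cr(.0855,.029),.1515,28.7)
E
```

```text
t 25.5 pos [ 0.5083 -0.3396  0.2616] w 0.0239 F [ 0.1  0.9 -3. ] | dp now-axes [0.01  0.006 0.551] | after-turn axes [0.01  0.004 0.551] | rot [-0.03  0.01  0.  ]
```

servo_tool:
  moves:
    - {"dp":[0.005,0,0.1],"delta_rot":[0,0,0],"fingers":0}
    - {"dp":[0,0,0.12],"delta_rot":[0,0,0],"fingers":0}
    - {"dp":[0,0,0.12],"delta_rot":[0,0,0],"fingers":0}
    - {"dp":[0,0,0.12],"delta_rot":[0,0,0],"fingers":0}
    - {"dp":[0,0,0.06],"delta_rot":[0,0,0],"fingers":0}

```text
clock: 26.0
position: [0.5087, -0.3378, 0.1568]
ee_rot: [-0.002, 0.969, 0.249, -0.001]
contact_force: [-0.7, 0.5, -2.3]
width: 0.0238
gripper_force: 50.2
```

servo_tool:
  moves:
    - {"dp":[0,0,0.015],"delta_rot":[0,0,0],"fingers":0}
    - {"dp":[0,0,0.01],"delta_rot":[0,0,0],"fingers":0}
    - {"dp":[0,0,0.005],"delta_rot":[0,0,0],"fingers":0}
    - {"dp":[0,0,0],"delta_rot":[0,0,0],"fingers":0}

```text
clock: 26.4
position: [0.5102, -0.3406, 0.154]
ee_rot: [0.001, 0.969, 0.248, 0.001]
contact_force: [0.5, 0.3, -2.4]
width: 0.024
gripper_force: 50.2
```

```bash
python3 - <<'E'
from h import *
go(cr(.0855,.029),.1515,28.7)
E
```

```text
t 26.4 pos [ 0.5102 -0.3406  0.154 ] w 0.024 F [ 0.5  0.3 -2.4] | dp now-axes [ 0.004 -0.005  0.012] | after-turn axes [ 0.004 -0.005  0.012] | rot [ 0.02 -0.01 -0.  ]
```

servo_tool:
  moves:
    - {"dp":[0.003,-0.004,0.01],"delta_rot":[0,0,0],"fingers":0}
    - {"dp":[0,0,0.007],"delta_rot":[0,0,0],"fingers":0}
    - {"dp":[0,0,0],"delta_rot":[0,0,0],"fingers":0}
    - {"dp":[0,0,0],"delta_rot":[0,0,0],"fingers":0}

```text
clock: 26.8
position: [0.5103, -0.3395, 0.1515]
ee_rot: [0.001, 0.969, 0.248, 0.001]
contact_force: [-2.0, 1.3, 5.2]
width: 0.0239
gripper_force: 51.0
```

servo_tool:
  moves:
    - {"dp":[0,0,0],"delta_rot":[0,0,0],"fingers":0.5}
    - {"dp":[0,0,0],"delta_rot":[0,0,0],"fingers":0.5}
    - {"dp":[0,0,0],"delta_rot":[0,0,0],"fingers":0.5}
    - {"dp":[0,0,-0.1],"delta_rot":[0,0,0],"fingers":0.5}
    - {"dp":[0,0,-0.15],"delta_rot":[0,0,0],"fingers":0.5}

```text
clock: 27.3
position: [0.5089, -0.3386, 0.1979]
ee_rot: [-0.002, 0.969, 0.248, -0.002]
contact_force: [0.5, 0.2, 0.2]
width: 0.0429
gripper_force: 0.0
```

servo_tool:
  moves:
    - {"dp":[0,-0.15,-0.18],"delta_rot":[0,0,0],"fingers":0.5}
    - {"dp":[0,-0.2,0],"delta_rot":[0,0,0],"fingers":0.5}
    - {"dp":[0,-0.23,0],"delta_rot":[0,0,0],"fingers":0.5}
    - {"dp":[0,-0.23,0],"delta_rot":[0,0,0],"fingers":0.5}
    - {"dp":[0,-0.23,0],"delta_rot":[0,0,0],"fingers":0.5}

```text
clock: 27.8
position: [0.409, -0.1555, 0.2354]
ee_rot: [0.0, 0.969, 0.247, 0.0]
contact_force: [0.5, 0.2, 0.5]
width: 0.0429
gripper_force: 0.0
```

```bash
python3 - <<'E'
from h import *
p,d,K,R,t=grab("top"); W=cloud(d,K,R,t);caps(W,p,d,K,R,t); print('crate'); caps(W,p,d,K,R,t,.098)
m=(W[...,2]>.055)&(W[...,2]<.07)&(np.hypot(W[...,0]-.562,W[...,1]-.17)<.075)&(d>0)
print(cv2.minAreaRect((W[m][:,:2]*1000).astype(np.float32)),m.sum())
m=(W[...,2]>.08)&(W[...,2]<.096)&(np.hypot(W[...,0]-.562,W[...,1]-.17)<.06)&(d>0)
P=W[m][:,:2];print(cv2.minAreaRect((P*1000).astype(np.float32)),P.mean(0))
w,v=np.linalg.eigh(np.cov(P.T)); print(np.degrees(np.arctan2(v[1,1],v[0,1])))
go((.562,.1706),.2,99.7)
E
```

```text
cap [368.1 151.4] 34 [ 0.6887 -0.33    0.0888] [78. 75. 69.] crate [ 0.0081 -0.132 ]
cap [141.3 169. ] 32 [0.6478 0.396  0.0871] [31. 36. 47.] crate [ 0.6649 -0.4442]
cap [380.1 181.5] 32 [ 0.5893 -0.3615  0.0926] [28. 28. 28.] crate [ 0.0282 -0.0297]
cap [212.2 194. ] 64 [0.5623 0.171  0.0869] [31. 30. 33.] crate [ 0.5085 -0.2613]
cap [149.5 201.5] 39 [0.5428 0.3688 0.0869] [54. 45. 32.] crate [ 0.6914 -0.339 ]
cap [265.8 233.4] 52 [0.4339 0.0046 0.0884] [26. 19. 31.] crate [ 0.424  -0.0688]
cap [233.3 248.4] 54 [0.3898 0.1068 0.0891] [41. 35. 20.] crate [ 0.5348 -0.0791]
crate
cap [373.3 144.2] 331 [ 0.7095 -0.3456  0.0996] [109. 107. 101.] crate [-0.0154 -0.1428]
cap [138.5 168.7] 41 [0.6464 0.4018 0.0999] [16. 27. 53.] crate [ 0.6707 -0.4458]
cap [380.5 181.7] 55 [ 0.5883 -0.362   0.0962] [27. 26. 27.] crate [ 0.0283 -0.0286]
cap [365.  190.4] 54 [ 0.5615 -0.3109  0.0972] [30. 30. 31.] crate [ 0.086  -0.0295]
cap [390.2 197.6] 56 [ 0.5368 -0.3892  0.0965] [25. 24. 26.] crate [0.0291 0.0297]
cap [374.3 206.6] 55 [ 0.5094 -0.3373  0.0967] [27. 26. 27.] crate [0.0877 0.0289]
((562.6151123046875, 171.43667602539062), (53.4116325378418, 109.72965240478516), 10.207139015197754) 452
((561.2394409179688, 180.2018585205078), (12.62411880493164, 67.66535186767578), 11.227155685424805) [0.56215807 0.17165699]
101.25886211933424
t 27.85 pos [ 0.4032 -0.1489  0.2346] w 0.0426 F [-6.6  4.6 -0.6] | dp now-axes [ 1.465 -1.017  0.18 ] | after-turn axes [1.441 1.052 0.173] | rot [ -0.11  -0.04 -12.39]
```

servo_tool:
  moves:
    - {"dp":[0.18,-0.125,0],"delta_rot":[0,0,0],"fingers":0.45}
    - {"dp":[0.18,-0.125,0],"delta_rot":[0,0,0],"fingers":0.45}
    - {"dp":[0.18,-0.125,0],"delta_rot":[0,0,0],"fingers":0.45}
    - {"dp":[0.18,-0.125,0],"delta_rot":[0,0,0],"fingers":0.45}
    - {"dp":[0.18,-0.125,0],"delta_rot":[0,0,0],"fingers":0.45}

```text
clock: 28.35
position: [0.5087, 0.0408, 0.2356]
ee_rot: [0.0, 0.969, 0.248, 0.0]
contact_force: [0.9, -0.9, 0.5]
width: 0.0382
gripper_force: 0.0
```

servo_tool:
  moves:
    - {"dp":[0.18,-0.125,0],"delta_rot":[0,0,0],"fingers":0.45}
    - {"dp":[0.18,-0.125,0],"delta_rot":[0,0,0],"fingers":0.45}
    - {"dp":[0.18,-0.125,0],"delta_rot":[0,0,0],"fingers":0.45}
    - {"dp":[0,0,0],"delta_rot":[0,0,-0.96],"fingers":0.45}
    - {"dp":[0,0,0],"delta_rot":[0,0,-0.96],"fingers":0.45}

```text
clock: 28.85
position: [0.5673, 0.1584, 0.2348]
ee_rot: [0.0, 0.939, 0.343, -0.0]
contact_force: [-0.6, -0.4, -0.8]
width: 0.0385
gripper_force: 0.0
```

servo_tool:
  moves:
    - {"dp":[0,0,0],"delta_rot":[0,0,-0.96],"fingers":0.45}
    - {"dp":[0,0,0],"delta_rot":[0,0,-0.96],"fingers":0.45}
    - {"dp":[0,0,0],"delta_rot":[0,0,-0.96],"fingers":0.45}
    - {"dp":[0,0,0],"delta_rot":[0,0,-0.96],"fingers":0.45}
    - {"dp":[0,0,0],"delta_rot":[0,0,-0.96],"fingers":0.45}

```text
clock: 29.35
position: [0.5668, 0.1568, 0.2352]
ee_rot: [0.0, 0.832, 0.555, -0.0]
contact_force: [-0.3, 0.1, 0.8]
width: 0.0379
gripper_force: 0.0
```

servo_tool:
  moves:
    - {"dp":[0,0,0],"delta_rot":[0,0,-0.96],"fingers":0.45}
    - {"dp":[0,0,0.04],"delta_rot":[0,0,-0.96],"fingers":0.45}
    - {"dp":[0,0,0.04],"delta_rot":[0,0,-0.96],"fingers":0.45}
    - {"dp":[0,0,0.04],"delta_rot":[0,0,-0.96],"fingers":0.45}
    - {"dp":[0,0,0.04],"delta_rot":[0,0,-0.96],"fingers":0.45}

```text
clock: 29.85
position: [0.5669, 0.1567, 0.203]
ee_rot: [0.0, 0.676, 0.737, -0.0]
contact_force: [-0.1, -0.1, -0.1]
width: 0.0383
gripper_force: 0.0
```

servo_tool:
  moves:
    - {"dp":[0,0,0],"delta_rot":[0,0,-0.96],"fingers":0.45}
    - {"dp":[0,0,0],"delta_rot":[0,0,0],"fingers":0.45}
    - {"dp":[0,0,0],"delta_rot":[0,0,0],"fingers":0.45}

```text
clock: 30.15
position: [0.5669, 0.1568, 0.2035]
ee_rot: [0.0, 0.642, 0.767, 0.0]
contact_force: [0.2, -1.0, -0.1]
width: 0.0384
gripper_force: 0.0
```

```bash
python3 - <<'E'
from h import *
go((.5624,.1713),.144,100.4)
E
```

```text
t 30.15 pos [0.5669 0.1568 0.2035] w 0.0384 F [ 0.2 -1.  -0.1] | dp now-axes [ 0.075 -0.01   0.297] | after-turn axes [ 0.075 -0.009  0.297] | rot [ 0.    0.   -0.05]
```

servo_tool:
  moves:
    - {"dp":[0.075,-0.01,0.05],"delta_rot":[0,0,-0.05],"fingers":0.45}
    - {"dp":[0,0,0.1],"delta_rot":[0,0,0],"fingers":0.45}
    - {"dp":[0,0,0.1],"delta_rot":[0,0,0],"fingers":0.45}
    - {"dp":[0,0,0.05],"delta_rot":[0,0,0],"fingers":0.45}
    - {"dp":[0,0,0],"delta_rot":[0,0,0],"fingers":0.45}

```text
clock: 30.65
position: [0.5607, 0.1717, 0.1417]
ee_rot: [-0.001, 0.64, 0.769, -0.001]
contact_force: [-0.3, -0.9, -0.1]
width: 0.0383
gripper_force: 0.0
```

servo_tool:
  moves:
    - {"dp":[0,0,0],"delta_rot":[0,0,0],"fingers":0}
    - {"dp":[0,0,0],"delta_rot":[0,0,0],"fingers":0}
    - {"dp":[0,0,0],"delta_rot":[0,0,0],"fingers":0}
    - {"dp":[0,0,0],"delta_rot":[0,0,0],"fingers":0}
    - {"dp":[0,0,0],"delta_rot":[0,0,0],"fingers":0}
  force: 60

```text
clock: 31.15
position: [0.5627, 0.1715, 0.1444]
ee_rot: [0.001, 0.64, 0.769, 0.001]
contact_force: [0.3, 1.1, 3.6]
width: 0.0103
gripper_force: 61.3
```

```bash
python3 - <<'E'
from h import *
go((.5624,.1713),.144,100.4)
E
```

```text
t 31.15 pos [0.5627 0.1715 0.1444] w 0.0103 F [0.3 1.1 3.6] | dp now-axes [-0.001 -0.002  0.002] | after-turn axes [-0.001 -0.002  0.002] | rot [ 0.02 -0.    0.01]
```

servo_tool:
  moves:
    - {"dp":[0,0,-0.1],"delta_rot":[0,0,0],"fingers":0}
    - {"dp":[0,0,-0.15],"delta_rot":[0,0,0],"fingers":0}
    - {"dp":[0,0,-0.15],"delta_rot":[0,0,0],"fingers":0}
    - {"dp":[0,0,-0.15],"delta_rot":[0,0,0.95],"fingers":0}
    - {"dp":[0,0,-0.07],"delta_rot":[0,0,0.95],"fingers":0}

```text
clock: 31.65
position: [0.5625, 0.1712, 0.27]
ee_rot: [0.001, 0.711, 0.703, 0.001]
contact_force: [0.6, 0.3, -2.8]
width: 0.0105
gripper_force: 60.6
```

```bash
python3 - <<'E'
from h import *
go(cr(.1435,0),.262,28.7)
E
```

```text
t 31.65 pos [0.5625 0.1712 0.27  ] w 0.0105 F [ 0.6  0.3 -2.8] | dp now-axes [-2.232 -0.248  0.039] | after-turn axes [-1.309  1.824  0.04 ] | rot [ 0.03 -0.02 10.59]
```

servo_tool:
  moves:
    - {"dp":[0,0,0],"delta_rot":[0,0,0.963],"fingers":0}
    - {"dp":[0,0,0],"delta_rot":[0,0,0.963],"fingers":0}
    - {"dp":[0,0,0],"delta_rot":[0,0,0.963],"fingers":0}
    - {"dp":[0,0,0],"delta_rot":[0,0,0.963],"fingers":0}
    - {"dp":[0,0,0],"delta_rot":[0,0,0.963],"fingers":0}

```text
clock: 32.15
position: [0.5613, 0.1709, 0.2667]
ee_rot: [-0.0, 0.858, 0.513, -0.001]
contact_force: [-0.2, 0.6, -1.8]
width: 0.0106
gripper_force: 60.5
```

servo_tool:
  moves:
    - {"dp":[0,0,0],"delta_rot":[0,0,0.963],"fingers":0}
    - {"dp":[0,0,0],"delta_rot":[0,0,0.963],"fingers":0}
    - {"dp":[0,0,0],"delta_rot":[0,0,0.963],"fingers":0}
    - {"dp":[0,0,0],"delta_rot":[0,0,0.963],"fingers":0}
    - {"dp":[0,0,0],"delta_rot":[0,0,0.963],"fingers":0}

```text
clock: 32.65
position: [0.5613, 0.1709, 0.2667]
ee_rot: [0.0, 0.956, 0.294, -0.001]
contact_force: [0.2, -0.3, -3.4]
width: 0.0104
gripper_force: 60.5
```

servo_tool:
  moves:
    - {"dp":[0,0,0],"delta_rot":[0,0,0.963],"fingers":0}
    - {"dp":[0,0,0],"delta_rot":[0,0,0],"fingers":0}
    - {"dp":[0,0,0],"delta_rot":[0,0,0],"fingers":0}

```text
clock: 32.95
position: [0.5616, 0.1711, 0.2669]
ee_rot: [0.0, 0.968, 0.25, -0.001]
contact_force: [0.6, 1.0, -2.8]
width: 0.0105
gripper_force: 60.5
```

```bash
python3 - <<'E'
from h import *
go(cr(.1435,0),.262,28.7)
E
```

```text
t 32.95 pos [0.5616 0.1711 0.2669] w 0.0105 F [ 0.6  1.  -2.8] | dp now-axes [-1.315  1.819  0.026] | after-turn axes [-1.305  1.826  0.025] | rot [-0.    0.01  0.05]
```

servo_tool:
  moves:
    - {"dp":[0,0,0],"delta_rot":[0,0,0.05],"fingers":0}
    - {"dp":[-0.118,0.166,0],"delta_rot":[0,0,0],"fingers":0}
    - {"dp":[-0.118,0.166,0],"delta_rot":[0,0,0],"fingers":0}
    - {"dp":[-0.118,0.166,0],"delta_rot":[0,0,0],"fingers":0}
    - {"dp":[-0.118,0.166,0],"delta_rot":[0,0,0],"fingers":0}

```text
clock: 33.45
position: [0.5423, 0.0082, 0.2675]
ee_rot: [0.0, 0.969, 0.248, 0.0]
contact_force: [0.4, -0.3, -1.7]
width: 0.0105
gripper_force: 60.5
```

servo_tool:
  moves:
    - {"dp":[-0.118,0.166,0],"delta_rot":[0,0,0],"fingers":0}
    - {"dp":[-0.118,0.166,0],"delta_rot":[0,0,0],"fingers":0}
    - {"dp":[-0.118,0.166,0],"delta_rot":[0,0,0],"fingers":0}
    - {"dp":[-0.118,0.166,0],"delta_rot":[0,0,0],"fingers":0}
    - {"dp":[-0.118,0.166,0],"delta_rot":[0,0,0],"fingers":0}

```text
clock: 33.95
position: [0.5182, -0.1944, 0.2676]
ee_rot: [0.0, 0.969, 0.248, 0.0]
contact_force: [0.4, 0.2, -2.4]
width: 0.0104
gripper_force: 60.5
```

servo_tool:
  moves:
    - {"dp":[-0.118,0.166,0],"delta_rot":[0,0,0],"fingers":0}
    - {"dp":[-0.118,0.166,0],"delta_rot":[0,0,0],"fingers":0}
    - {"dp":[0,0,0],"delta_rot":[0,0,0],"fingers":0}
    - {"dp":[0,0,0],"delta_rot":[0,0,0],"fingers":0}
    - {"dp":[0,0,0],"delta_rot":[0,0,0],"fingers":0}

```text
clock: 34.45
position: [0.5089, -0.2728, 0.2673]
ee_rot: [-0.001, 0.969, 0.247, -0.0]
contact_force: [0.1, 0.0, -2.8]
width: 0.0106
gripper_force: 60.5
```

```bash
python3 - <<'E'
from h import *
go(cr(.1435,0),.200,28.7)
p,d,K,R,t=grab("top"); cv2.imwrite("pics/t2.png",cv2.resize(p[135:275,100:420,::-1],None,fx=2.5,fy=2.5))
E
```

```text
t 34.45 pos [ 0.5089 -0.2728  0.2673] w 0.0106 F [ 0.1  0.  -2.8] | dp now-axes [-0.008  0.006  0.337] | after-turn axes [-0.008  0.006  0.337] | rot [-0.01 -0.   -0.01]
```

View pics/t2.png

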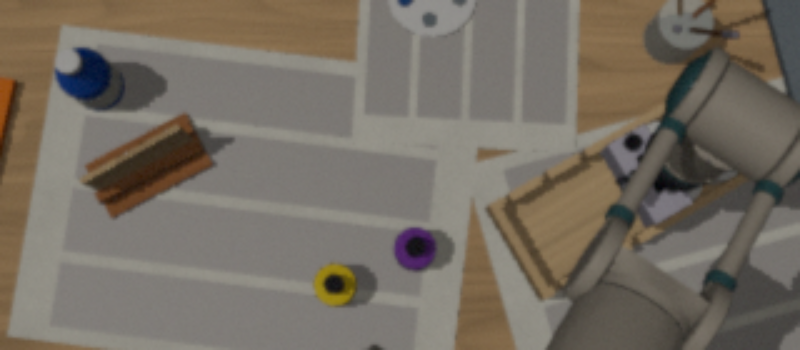

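The tin (about 640,170 in the crop) is aligned with the crate. Lowering it.

servo_tool:
  moves:
    - {"dp":[-0.008,0.004,0.1],"delta_rot":[0,0,0],"fingers":0}
    - {"dp":[0,0,0.12],"delta_rot":[0,0,0],"fingers":0}
    - {"dp":[0,0,0.1],"delta_rot":[0,0,0],"fingers":0}
    - {"dp":[0,0,0],"delta_rot":[0,0,0],"fingers":0}
    - {"dp":[0,0,0],"delta_rot":[0,0,0],"fingers":0}

```text
clock: 35.0
position: [0.5083, -0.2742, 0.2038]
ee_rot: [-0.0, 0.969, 0.248, -0.0]
contact_force: [-0.0, -0.3, -2.7]
width: 0.0108
gripper_force: 60.5
```

```bash
python3 - <<'E'
from h import *
go(cr(.1435,0),.1525,28.7)
E
```

```text
t 35.0 pos [ 0.5083 -0.2742  0.2038] w 0.0108 F [-0.  -0.3 -2.7] | dp now-axes [-0.002  0.001  0.256] | after-turn axes [-0.002  0.001  0.256] | rot [-0.  0.  0.]
```

servo_tool:
  moves:
    - {"dp":[-0.002,0,0.07],"delta_rot":[0,0,0],"fingers":0}
    - {"dp":[0,0,0.07],"delta_rot":[0,0,0],"fingers":0}
    - {"dp":[0,0,0.06],"delta_rot":[0,0,0],"fingers":0}
    - {"dp":[0,0,0.03],"delta_rot":[0,0,0],"fingers":0}
    - {"dp":[0,0,0],"delta_rot":[0,0,0],"fingers":0}

```text
clock: 35.5
position: [0.5076, -0.2751, 0.1572]
ee_rot: [-0.0, 0.969, 0.247, -0.0]
contact_force: [0.1, -0.3, -2.7]
width: 0.0104
gripper_force: 60.5
```

servo_tool:
  moves:
    - {"dp":[0,0,0.02],"delta_rot":[0,0,0],"fingers":0}
    - {"dp":[0,0,0.01],"delta_rot":[0,0,0],"fingers":0}
    - {"dp":[0,0,0],"delta_rot":[0,0,0],"fingers":0}

```text
clock: 35.8
position: [0.5082, -0.2757, 0.1524]
ee_rot: [0.001, 0.969, 0.247, 0.001]
contact_force: [0.0, -0.7, 1.1]
width: 0.0103
gripper_force: 60.9
```

```bash
python3 - <<'E'
from h import *
go(cr(.1435,0),.1525,28.7)
E
```

```text
t 35.8 pos [ 0.5082 -0.2757  0.1524] w 0.0103 F [ 0.  -0.7  1.1] | dp now-axes [ 0.002 -0.005 -0.001] | after-turn axes [ 0.002 -0.005 -0.001] | rot [ 0.02 -0.01 -0.01]
```

servo_tool:
  moves:
    - {"dp":[0,0,0],"delta_rot":[0,0,0],"fingers":0.4}
    - {"dp":[0,0,0],"delta_rot":[0,0,0],"fingers":0.4}
    - {"dp":[0,0,0],"delta_rot":[0,0,0],"fingers":0.4}
    - {"dp":[0,0,-0.1],"delta_rot":[0,0,0],"fingers":0.4}
    - {"dp":[0,0,-0.15],"delta_rot":[0,0,0],"fingers":0.4}

```text
clock: 36.3
position: [0.5066, -0.2746, 0.2002]
ee_rot: [-0.002, 0.969, 0.247, -0.002]
contact_force: [-0.3, -0.2, -0.9]
width: 0.0345
gripper_force: 0.0
```

servo_tool:
  moves:
    - {"dp":[0,-0.15,-0.18],"delta_rot":[0,0,0],"fingers":0.4}
    - {"dp":[0,-0.2,-0.1],"delta_rot":[0,0,0],"fingers":0.4}
    - {"dp":[0,-0.23,0],"delta_rot":[0,0,0],"fingers":0.4}
    - {"dp":[0,-0.23,0],"delta_rot":[0,0,0],"fingers":0.4}
    - {"dp":[0,-0.23,0],"delta_rot":[0,0,0],"fingers":0.4}

```text
clock: 36.8
position: [0.407, -0.0914, 0.2577]
ee_rot: [0.0, 0.969, 0.247, 0.0]
contact_force: [0.5, 1.2, -0.2]
width: 0.0342
gripper_force: 0.0
```

```bash
cat >> h.py <<'E'
def board(W,d,lo=.112,hi=.128,c=(.552,.357)):
    b=(W[...,2]>lo)&(W[...,2]<hi)&(d>0)&(np.hypot(W[...,0]-c[0],W[...,1]-c[1])<.085)
    B=W[b]; w,v=np.linalg.eigh(np.cov(B[:,:2].T)); print("board",len(B),B.mean(0).round(4),"rect",np.round(cv2.minAreaRect((B[:,:2]*1000).astype(np.float32))[0],1),"long axis",np.degrees(np.arctan2(v[1,1],v[0,1])).round(1),np.ptp((B-B.mean(0))[:,:2]@v,axis=0).round(4))
E
python3 - <<'E'
from h import *
p,d,K,R,t=grab("top"); W=cloud(d,K,R,t);caps(W,p,d,K,R,t,.097)
c=cr(.1435,0)
m=(W[...,2]>.064)&(W[...,2]<.077)&(np.hypot(W[...,0]-c[0],W[...,1]-c[1])<.075)&(d>0)
q=(W[m][:,:2]-E0)@np.array([ex,ey]).T; q=q[q[:,0]>.116]
print(cv2.minAreaRect((q*1000).astype(np.float32)))
for lo in(.06,.085,.1,.113): board(W,d,lo,lo+.012)
go((.552,.357),.26,118)
cv2.imwrite("pics/t3.png",cv2.resize(p[140:270,100:420,::-1],None,fx=2.5,fy=2.5))
p,d,K,R,t=grab("scene"); cv2.imwrite("pics/s3.png",cv2.resize(p[170:300,330:450,::-1],None,fx=4,fy=4)); W=cloud(d,K,R,t)
board(W,d,.113,.125)
E
```

```text
cap [373.2 143.9] 318 [ 0.7103 -0.3451  0.0993] [108. 106.  99.] crate [-0.0154 -0.1437]
cap [138.4 168.8] 38 [0.6465 0.4027 0.098 ] [24. 33. 53.] crate [ 0.6714 -0.4463]
cap [380.7 181.6] 53 [ 0.5883 -0.3624  0.0961] [27. 26. 27.] crate [ 0.0279 -0.0284]
cap [364.8 190.4] 55 [ 0.5614 -0.3106  0.0966] [31. 29. 30.] crate [ 0.0863 -0.0296]
cap [390.3 197.6] 54 [ 0.5369 -0.3893  0.0967] [26. 25. 26.] crate [0.029  0.0296]
cap [354.6 207.9] 66 [ 0.5069 -0.2754  0.0961] [25. 24. 26.] crate [0.1433 0.0014]
cap [374.2 206.6] 57 [ 0.5097 -0.3372  0.0955] [27. 26. 27.] crate [0.0877 0.0285]
((143.42910766601562, -1.0205764770507812), (66.21812438964844, 137.56837463378906), 9.486988067626953)
board 35 [0.552  0.3517 0.0659] rect [551.3 354.1] long axis 118.8 [0.0039 0.1347]
board 41 [0.5538 0.349  0.0904] rect [551.6 351.7] long axis 119.0 [0.0048 0.1342]
board 34 [0.5523 0.3515 0.106 ] rect [552.9 350. ] long axis 118.9 [0.0039 0.1309]
board 128 [0.5546 0.3538 0.1195] rect [554.5 354.9] long axis 118.9 [0.0098 0.1366]
t 36.85 pos [ 0.4015 -0.0855  0.257 ] w 0.0338 F [-4.8  4.3 -1. ] | dp now-axes [ 1.722 -1.58  -0.004] | after-turn axes [ 1.6    1.703 -0.015] | rot [ -0.09  -0.06 -15.59]
board 247 [0.5562 0.3596 0.1184] rect [555.4 358. ] long axis 118.7 [0.016  0.1372]
```

View pics/s3.png

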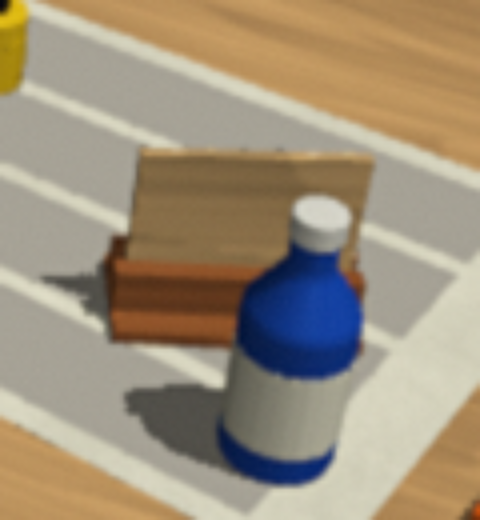

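View pics/t3.png

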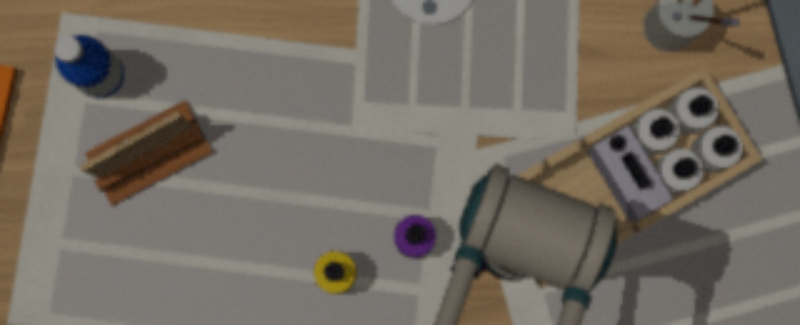

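The four jars and the tin (about 630,170 in the crop) stand packed against the plain end. The board stands free in its stand (about 145,140), its long axis near 119°.

servo_tool:
  moves:
    - {"dp":[0.19,-0.175,0],"delta_rot":[0,0,0],"fingers":0.4}
    - {"dp":[0.19,-0.175,0],"delta_rot":[0,0,0],"fingers":0.4}
    - {"dp":[0.19,-0.175,0],"delta_rot":[0,0,0],"fingers":0.4}
    - {"dp":[0.19,-0.175,0],"delta_rot":[0,0,0],"fingers":0.4}
    - {"dp":[0.19,-0.175,0],"delta_rot":[0,0,0],"fingers":0.4}

```text
clock: 37.4
position: [0.4893, 0.1458, 0.2577]
ee_rot: [0.0, 0.969, 0.247, 0.001]
contact_force: [1.1, -0.7, -0.5]
width: 0.0336
gripper_force: 0.0
```

servo_tool:
  moves:
    - {"dp":[0.19,-0.175,0],"delta_rot":[0,0,0],"fingers":0.4}
    - {"dp":[0.19,-0.175,0],"delta_rot":[0,0,0],"fingers":0.4}
    - {"dp":[0.19,-0.175,0],"delta_rot":[0,0,0],"fingers":0.4}
    - {"dp":[0.19,-0.175,0],"delta_rot":[0,0,0],"fingers":0.4}
    - {"dp":[0,0,0],"delta_rot":[0,0,-0.98],"fingers":0.4}

```text
clock: 37.9
position: [0.5549, 0.3393, 0.2564]
ee_rot: [-0.001, 0.955, 0.298, 0.002]
contact_force: [-0.1, -1.1, -0.1]
width: 0.0345
gripper_force: 0.0
```

servo_tool:
  moves:
    - {"dp":[0,0,0],"delta_rot":[0,0,-0.98],"fingers":0.4}
    - {"dp":[0,0,0],"delta_rot":[0,0,-0.98],"fingers":0.4}
    - {"dp":[0,0,0],"delta_rot":[0,0,-0.98],"fingers":0.4}
    - {"dp":[0,0,0],"delta_rot":[0,0,-0.98],"fingers":0.4}
    - {"dp":[0,0,0],"delta_rot":[0,0,-0.98],"fingers":0.4}

```text
clock: 38.4
position: [0.5532, 0.3333, 0.2572]
ee_rot: [0.0, 0.855, 0.519, 0.0]
contact_force: [-0.7, -0.2, 0.1]
width: 0.0339
gripper_force: 0.0
```

servo_tool:
  moves:
    - {"dp":[0,0,0],"delta_rot":[0,0,-0.98],"fingers":0.4}
    - {"dp":[0,0,0],"delta_rot":[0,0,-0.98],"fingers":0.4}
    - {"dp":[0,0,0],"delta_rot":[0,0,-0.98],"fingers":0.4}
    - {"dp":[0,0,0],"delta_rot":[0,0,-0.98],"fingers":0.4}
    - {"dp":[0,0,0],"delta_rot":[0,0,-0.98],"fingers":0.4}

```text
clock: 38.9
position: [0.5533, 0.3332, 0.2572]
ee_rot: [0.0, 0.703, 0.711, 0.0]
contact_force: [0.2, -0.5, 0.7]
width: 0.0339
gripper_force: 0.0
```

servo_tool:
  moves:
    - {"dp":[0,0,0],"delta_rot":[0,0,-0.98],"fingers":0.4}
    - {"dp":[0,0,0],"delta_rot":[0,0,-0.98],"fingers":0.4}
    - {"dp":[0,0,0],"delta_rot":[0,0,-0.98],"fingers":0.4}
    - {"dp":[0,0,0],"delta_rot":[0,0,-0.98],"fingers":0.4}
    - {"dp":[0,0,0],"delta_rot":[0,0,-0.98],"fingers":0.4}

```text
clock: 39.4
position: [0.5532, 0.3332, 0.2572]
ee_rot: [0.0, 0.51, 0.86, -0.0]
contact_force: [0.4, -0.9, -0.1]
width: 0.0344
gripper_force: 0.0
```

servo_tool:
  moves:
    - {"dp":[0,0,0],"delta_rot":[0,0,0],"fingers":0.4}
    - {"dp":[0,0,0],"delta_rot":[0,0,0],"fingers":0.4}

```text
clock: 39.6
position: [0.553, 0.3333, 0.2573]
ee_rot: [0.0, 0.513, 0.859, -0.0]
contact_force: [0.6, 0.1, -0.7]
width: 0.0343
gripper_force: 0.0
```

```bash
python3 - <<'E'
from h import *
go((.5548,.3563),.160,118.9)
E
```

```text
t 39.6 pos [0.553  0.3333 0.2573] w 0.0343 F [ 0.6  0.1 -0.7] | dp now-axes [0.097 0.063 0.486] | after-turn axes [0.096 0.064 0.486] | rot [-0.   0.  -0.1]
```

servo_tool:
  moves:
    - {"dp":[0.097,0.063,0],"delta_rot":[0,0,-0.1],"fingers":0.4}
    - {"dp":[0,0,0.1],"delta_rot":[0,0,0],"fingers":0.4}
    - {"dp":[0,0,0.12],"delta_rot":[0,0,0],"fingers":0.4}
    - {"dp":[0,0,0],"delta_rot":[0,0,0],"fingers":0.4}
    - {"dp":[0,0,0],"delta_rot":[0,0,0],"fingers":0.4}

```text
clock: 40.1
position: [0.5545, 0.3564, 0.2133]
ee_rot: [-0.0, 0.508, 0.862, -0.0]
contact_force: [0.7, 0.3, 1.0]
width: 0.0339
gripper_force: 0.0
```

```bash
python3 - <<'E'
from h import *
go((.5548,.3563),.160,118.9)
p,d,K,R,t=grab("scene"); cv2.imwrite("pics/s4.png",cv2.resize(p[130:300,330:450,::-1],None,fx=3.5,fy=3.5))
E
```

```text
t 40.1 pos [0.5545 0.3564 0.2133] w 0.0339 F [0.7 0.3 1. ] | dp now-axes [-0.001  0.001  0.267] | after-turn axes [-0.001  0.001  0.267] | rot [-0.01  0.    0.01]
```

View pics/s4.png

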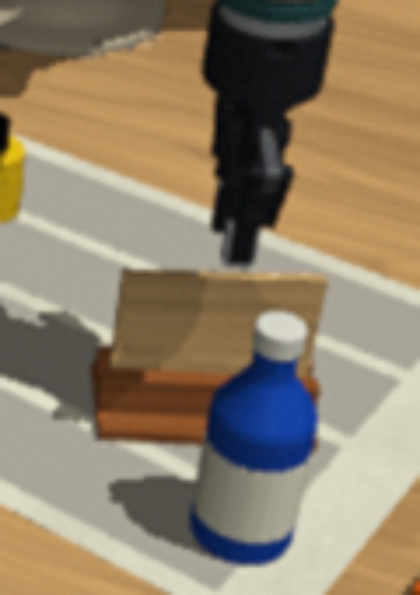

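```bash
python3 - <<'E'
from h import *
c=imaging.calibration("scene");K,R,t=[np.array(c[k]) for k in("intrinsics","R","t")]
a=ray(364.9,206.9,.12,K,R,t);b=ray(423.1,210,.12,K,R,t);print(a,b,(a+b)/2,np.linalg.norm(a-b))
for P in([.5545,.3564,.142],[.5548,.3563,.12]):
    q=K@(R@np.array(P)+t);print(((q[:2]/q[2])-[330,130])*3.5)
p,d,K,R,t=grab("top"); W=cloud(d,K,R,t); board(W,d,.113,.127)
l=np.array([-.483,.8755]);m=(W[...,2]>.06)&(W[...,2]<.127)&(d>0)&(np.hypot(W[...,0]-.5548,W[...,1]-.3563)<.09);s=W[m][:,:2]@l;print(np.percentile(s,[0,1,99,100]))
E
```

```text
[0.58597597 0.2970303  0.12      ] [0.52590214 0.41907546 0.12      ] [0.55593906 0.35805288 0.12      ] 0.13602898639902772
[226.56639175 245.98858514]
[221.54914384 272.96188283]
board 92 [0.5565 0.3497 0.1204] rect [554.1 354.5] long axis 119.0 [0.0103 0.1382]
[-0.02637156 -0.02577616  0.11036665  0.11179322]
```

servo_tool:
  moves:
    - {"dp":[0,0,0.08],"delta_rot":[0,0,0],"fingers":0.4}
    - {"dp":[0,0,0.08],"delta_rot":[0,0,0],"fingers":0.4}
    - {"dp":[0,0,0.08],"delta_rot":[0,0,0],"fingers":0.4}
    - {"dp":[0,0,0.027],"delta_rot":[0,0,0],"fingers":0.4}
    - {"dp":[0,0,0],"delta_rot":[0,0,0],"fingers":0.4}

```text
clock: 40.7
position: [0.5545, 0.3564, 0.1603]
ee_rot: [0.0, 0.507, 0.862, -0.0]
contact_force: [0.2, -0.2, 0.9]
width: 0.034
gripper_force: 0.0
```

servo_tool:
  moves:
    - {"dp":[0,0,0],"delta_rot":[0,0,0],"fingers":0}
    - {"dp":[0,0,0],"delta_rot":[0,0,0],"fingers":0}
    - {"dp":[0,0,0],"delta_rot":[0,0,0],"fingers":0}
    - {"dp":[0,0,0],"delta_rot":[0,0,0],"fingers":0}
    - {"dp":[0,0,0],"delta_rot":[0,0,0],"fingers":0}
  force: 70

```text
clock: 41.2
position: [0.5546, 0.3566, 0.1616]
ee_rot: [0.0, 0.507, 0.862, 0.001]
contact_force: [-1.9, -0.4, 5.5]
width: 0.0069
gripper_force: 69.3
```

```bash
python3 - <<'E'
from h import *
go((.5548,.3563),.160,118.9)
E
```

```text
t 41.2 pos [0.5546 0.3566 0.1616] w 0.0069 F [-1.9 -0.4  5.5] | dp now-axes [-0.002  0.     0.008] | after-turn axes [-0.002  0.     0.008] | rot [0.02 0.   0.02]
```

servo_tool:
  moves:
    - {"dp":[0,0,-0.1],"delta_rot":[0,0,0],"fingers":0}
    - {"dp":[0,0,-0.15],"delta_rot":[0,0,0],"fingers":0}
    - {"dp":[0,0,-0.15],"delta_rot":[0,0,0],"fingers":0}
    - {"dp":[0,0,-0.15],"delta_rot":[0,0,0],"fingers":0}
    - {"dp":[0,0,-0.15],"delta_rot":[0,0,0],"fingers":0}

```text
clock: 41.7
position: [0.5543, 0.3565, 0.3011]
ee_rot: [0.0, 0.507, 0.862, 0.0]
contact_force: [0.8, 0.5, -1.4]
width: 0.0066
gripper_force: 68.8
```

```bash
python3 - <<'E'
from h import *
go(cr(.178,0),.300,28.7)
p,d,K,R,t=grab("scene"); cv2.imwrite("pics/s5.png",cv2.resize(p[80:300,310:470,::-1],None,fx=2.7,fy=2.7))
E
```

```text
t 41.7 pos [0.5543 0.3565 0.3011] w 0.0066 F [ 0.8  0.5 -1.4] | dp now-axes [-2.474 -1.733  0.005] | after-turn axes [-1.718  2.484  0.006] | rot [ 0.   -0.   15.77]
```

View pics/s5.png

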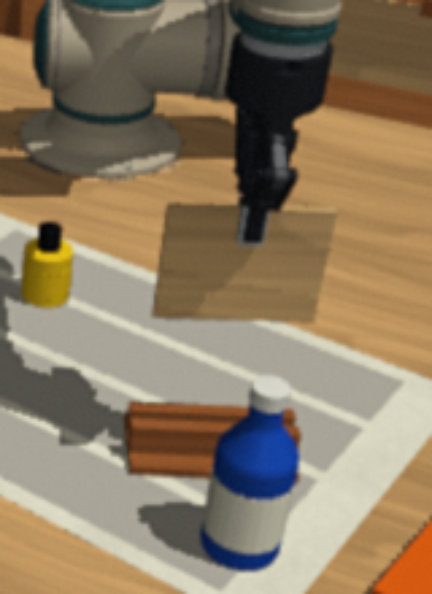

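The board hangs level and centred in the fingers (at about 250,225 in the crop).

servo_tool:
  moves:
    - {"dp":[-0.15,-0.105,0],"delta_rot":[0,0,0],"fingers":0}
    - {"dp":[-0.177,-0.124,0],"delta_rot":[0,0,0],"fingers":0}
    - {"dp":[-0.177,-0.124,0],"delta_rot":[0,0,0],"fingers":0}
    - {"dp":[-0.177,-0.124,0],"delta_rot":[0,0,0],"fingers":0}
    - {"dp":[-0.177,-0.124,0],"delta_rot":[0,0,0],"fingers":0}

```text
clock: 42.25
position: [0.5321, 0.1467, 0.2998]
ee_rot: [0.0, 0.507, 0.862, 0.0]
contact_force: [0.4, -0.6, -0.6]
width: 0.0068
gripper_force: 68.8
```

servo_tool:
  moves:
    - {"dp":[-0.177,-0.124,0],"delta_rot":[0,0,0],"fingers":0}
    - {"dp":[-0.177,-0.124,0],"delta_rot":[0,0,0],"fingers":0}
    - {"dp":[-0.177,-0.124,0],"delta_rot":[0,0,0],"fingers":0}
    - {"dp":[-0.177,-0.124,0],"delta_rot":[0,0,0],"fingers":0}
    - {"dp":[-0.177,-0.124,0],"delta_rot":[0,0,0],"fingers":0}

```text
clock: 42.75
position: [0.5096, -0.0684, 0.3]
ee_rot: [0.0, 0.507, 0.862, 0.0]
contact_force: [0.8, -0.3, -1.2]
width: 0.007
gripper_force: 68.8
```

servo_tool:
  moves:
    - {"dp":[-0.177,-0.124,0],"delta_rot":[0,0,0],"fingers":0}
    - {"dp":[-0.177,-0.124,0],"delta_rot":[0,0,0],"fingers":0}
    - {"dp":[-0.177,-0.124,0],"delta_rot":[0,0,0],"fingers":0}
    - {"dp":[-0.15,-0.105,0],"delta_rot":[0,0,0],"fingers":0}
    - {"dp":[0,0,0],"delta_rot":[0,0,0.985],"fingers":0}

```text
clock: 43.25
position: [0.4924, -0.237, 0.2996]
ee_rot: [0.001, 0.552, 0.834, -0.001]
contact_force: [0.0, 1.0, -1.2]
width: 0.0067
gripper_force: 68.9
```

servo_tool:
  moves:
    - {"dp":[0,0,0],"delta_rot":[0,0,0.985],"fingers":0}
    - {"dp":[0,0,0],"delta_rot":[0,0,0.985],"fingers":0}
    - {"dp":[0,0,0],"delta_rot":[0,0,0.985],"fingers":0}
    - {"dp":[0,0,0],"delta_rot":[0,0,0.985],"fingers":0}
    - {"dp":[0,0,0],"delta_rot":[0,0,0.985],"fingers":0}

```text
clock: 43.75
position: [0.4927, -0.2322, 0.2998]
ee_rot: [0.0, 0.738, 0.675, -0.0]
contact_force: [-0.5, 0.1, -1.0]
width: 0.0069
gripper_force: 68.8
```

servo_tool:
  moves:
    - {"dp":[0,0,0],"delta_rot":[0,0,0.985],"fingers":0}
    - {"dp":[0,0,0],"delta_rot":[0,0,0.985],"fingers":0}
    - {"dp":[0,0,0],"delta_rot":[0,0,0.985],"fingers":0}
    - {"dp":[0,0,0],"delta_rot":[0,0,0.985],"fingers":0}
    - {"dp":[0,0,0],"delta_rot":[0,0,0.985],"fingers":0}

```text
clock: 44.25
position: [0.4927, -0.2321, 0.2998]
ee_rot: [0.0, 0.88, 0.475, 0.0]
contact_force: [-0.1, 0.1, -1.4]
width: 0.0067
gripper_force: 68.8
```

servo_tool:
  moves:
    - {"dp":[0,0,0],"delta_rot":[0,0,0.985],"fingers":0}
    - {"dp":[0,0,0],"delta_rot":[0,0,0.985],"fingers":0}
    - {"dp":[0,0,0],"delta_rot":[0,0,0.985],"fingers":0}
    - {"dp":[0,0,0],"delta_rot":[0,0,0.985],"fingers":0}
    - {"dp":[0,0,0],"delta_rot":[0,0,0.985],"fingers":0}

```text
clock: 44.75
position: [0.4927, -0.2322, 0.2998]
ee_rot: [0.0, 0.969, 0.246, 0.0]
contact_force: [0.7, -0.1, -1.5]
width: 0.007
gripper_force: 68.8
```

servo_tool:
  moves:
    - {"dp":[0,0,0],"delta_rot":[0,0,0],"fingers":0}
    - {"dp":[0,0,0],"delta_rot":[0,0,0],"fingers":0}

```text
clock: 44.95
position: [0.4927, -0.2321, 0.2999]
ee_rot: [0.0, 0.968, 0.249, 0.0]
contact_force: [-0.8, 0.5, -1.1]
width: 0.0068
gripper_force: 68.8
```

```bash
python3 - <<'E'
from h import *
go(cr(.178,0),.240,28.7)
E
```

```text
t 44.95 pos [ 0.4927 -0.2321  0.2999] w 0.0068 F [-0.8  0.5 -1.1] | dp now-axes [-0.035  0.05   0.3  ] | after-turn axes [-0.035  0.05   0.3  ] | rot [0.   0.   0.03]
```

servo_tool:
  moves:
    - {"dp":[-0.035,0.05,0],"delta_rot":[0,0,0.03],"fingers":0}
    - {"dp":[0,0,0.1],"delta_rot":[0,0,0],"fingers":0}
    - {"dp":[0,0,0.15],"delta_rot":[0,0,0],"fingers":0}
    - {"dp":[0,0,0],"delta_rot":[0,0,0],"fingers":0}
    - {"dp":[0,0,0],"delta_rot":[0,0,0],"fingers":0}

```text
clock: 45.45
position: [0.4913, -0.2449, 0.2501]
ee_rot: [-0.0, 0.969, 0.247, -0.0]
contact_force: [0.8, 0.8, -0.7]
width: 0.0068
gripper_force: 68.7
```

```bash
python3 - <<'E'
from h import *
go(cr(.178,0),.172,28.7)
q,d,K,R,t=grab("scene"); cv2.imwrite("pics/s6.png",cv2.resize(q[90:220,110:290,::-1],None,fx=4.2,fy=4.2)); W=cloud(d,K,R,t)
p,d,K,R,t=grab("top"); W=cloud(d,K,R,t)
c=((W[...,:2]-E0)@np.array([ex,ey]).T)
m=(W[...,2]>.19)&(W[...,2]<.215)&(d>0)&(abs(c[...,0]-.178)<.02)&(abs(c[...,1])<.09)
C=c[m];print(m.sum(),C.min(0),C.max(0),np.polyfit(C[:,1],C[:,0],1) if len(C)>5 else 0)
E
```

```text
t 45.45 pos [ 0.4913 -0.2449  0.2501] w 0.0068 F [ 0.8  0.8 -0.7] | dp now-axes [ 0.002 -0.002  0.39 ] | after-turn axes [ 0.002 -0.002  0.39 ] | rot [-0.01  0.01 -0.02]
113 [ 0.17279093 -0.06642237] [0.18267526 0.07013088] [0.00065107 0.17880953]
```

View pics/s6.png

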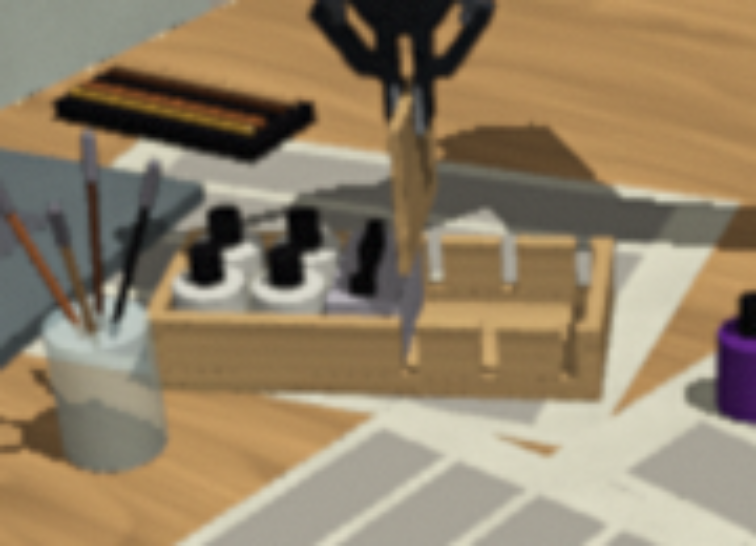

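The board is square over the first slot pair (near 435,260 and 412,350 in the crop), with the jars and tin behind it. Lowering.

servo_tool:
  moves:
    - {"dp":[0.002,-0.002,0.08],"delta_rot":[0,0,0],"fingers":0}
    - {"dp":[0,0,0.08],"delta_rot":[0,0,0],"fingers":0}
    - {"dp":[0,0,0.05],"delta_rot":[0,0,0],"fingers":0}
    - {"dp":[0,0,0.03],"delta_rot":[0,0,0],"fingers":0}
    - {"dp":[0,0,0],"delta_rot":[0,0,0],"fingers":0}

```text
clock: 46.05
position: [0.4916, -0.2438, 0.202]
ee_rot: [-0.0, 0.969, 0.247, -0.0]
contact_force: [0.2, 0.2, -0.3]
width: 0.0066
gripper_force: 68.9
```

servo_tool:
  moves:
    - {"dp":[0,0,0.03],"delta_rot":[0,0,0],"fingers":0}
    - {"dp":[0,0,0.03],"delta_rot":[0,0,0],"fingers":0}
    - {"dp":[0,0,0],"delta_rot":[0,0,0],"fingers":0}

```text
clock: 46.35
position: [0.4912, -0.2436, 0.1894]
ee_rot: [-0.0, 0.969, 0.247, -0.0]
contact_force: [-0.2, 0.2, -0.7]
width: 0.007
gripper_force: 68.9
```

```bash
python3 - <<'E'
from h import *
go(cr(.178,0),.1716,28.7)
E
```

```text
t 46.35 pos [ 0.4912 -0.2436  0.1894] w 0.007 F [-0.2  0.2 -0.7] | dp now-axes [-0.001  0.004  0.089] | after-turn axes [-0.001  0.004  0.089] | rot [-0.01  0.01 -0.02]
```

In the slots without contact (bottom at about 38 mm). Going fully down.

servo_tool:
  moves:
    - {"dp":[0,0.002,0.03],"delta_rot":[0,0,0],"fingers":0}
    - {"dp":[0,0,0.03],"delta_rot":[0,0,0],"fingers":0}
    - {"dp":[0,0,0.015],"delta_rot":[0,0,0],"fingers":0}
    - {"dp":[0,0,0.01],"delta_rot":[0,0,0],"fingers":0}
    - {"dp":[0,0,0],"delta_rot":[0,0,0],"fingers":0}

```text
clock: 46.85
position: [0.4916, -0.244, 0.1727]
ee_rot: [-0.0, 0.969, 0.247, -0.0]
contact_force: [0.1, -0.6, -1.0]
width: 0.0068
gripper_force: 68.9
```

servo_tool:
  moves:
    - {"dp":[0,0,0.01],"delta_rot":[0,0,0],"fingers":0}
    - {"dp":[0,0,0.005],"delta_rot":[0,0,0],"fingers":0}
    - {"dp":[0,0,0],"delta_rot":[0,0,0],"fingers":0}

```text
clock: 47.15
position: [0.4921, -0.2444, 0.1715]
ee_rot: [0.001, 0.969, 0.247, 0.0]
contact_force: [-1.7, 0.3, 6.4]
width: 0.0068
gripper_force: 70.0
```

```bash
python3 - <<'E'
from h import *
go(cr(.178,0),.1716,28.7)
E
```

```text
t 47.15 pos [ 0.4921 -0.2444  0.1715] w 0.0068 F [-1.7  0.3  6.4] | dp now-axes [-0.002 -0.002 -0.001] | after-turn axes [-0.002 -0.002 -0.001] | rot [ 0.02 -0.01 -0.02]
```

servo_tool:
  moves:
    - {"dp":[0,0,0],"delta_rot":[0,0,0],"fingers":0.25}
    - {"dp":[0,0,0],"delta_rot":[0,0,0],"fingers":0.25}
    - {"dp":[0,0,0],"delta_rot":[0,0,0],"fingers":0.25}
    - {"dp":[0,0,-0.1],"delta_rot":[0,0,0],"fingers":0.25}
    - {"dp":[0,0,-0.15],"delta_rot":[0,0,0],"fingers":0.25}

```text
clock: 47.65
position: [0.4907, -0.2435, 0.2187]
ee_rot: [-0.002, 0.969, 0.247, -0.002]
contact_force: [-0.0, -1.1, 1.3]
width: 0.0211
gripper_force: 0.0
```

servo_tool:
  moves:
    - {"dp":[0,-0.15,-0.18],"delta_rot":[0,0,0],"fingers":0.4}
    - {"dp":[0,-0.2,-0.1],"delta_rot":[0,0,0],"fingers":0.4}
    - {"dp":[0,-0.2,0],"delta_rot":[0,0,0],"fingers":0.4}
    - {"dp":[0,-0.2,0],"delta_rot":[0,0,0],"fingers":0.4}
    - {"dp":[0,-0.2,0],"delta_rot":[0,0,0],"fingers":0.4}

```text
clock: 48.15
position: [0.4, -0.0761, 0.2762]
ee_rot: [0.0, 0.969, 0.246, 0.0]
contact_force: [0.4, -0.7, -0.0]
width: 0.0341
gripper_force: 0.0
```

servo_tool:
  moves:
    - {"dp":[0,-0.2,0],"delta_rot":[0,0,0],"fingers":0.4}
    - {"dp":[0,-0.2,0],"delta_rot":[0,0,0],"fingers":0.4}
    - {"dp":[0,0,0],"delta_rot":[0,0,0],"fingers":0.4}
    - {"dp":[0,0,0],"delta_rot":[0,0,0],"fingers":0.4}
    - {"dp":[0,0,0],"delta_rot":[0,0,0],"fingers":0.4}

```text
clock: 48.65
position: [0.3634, -0.0075, 0.2763]
ee_rot: [0.001, 0.969, 0.247, 0.0]
contact_force: [-0.0, -0.2, 0.3]
width: 0.0342
gripper_force: 0.0
```

```bash
python3 - <<'E'
from h import *
q,d,K,R,t=grab("scene"); cv2.imwrite("pics/s7.png",cv2.resize(q[90:220,110:290,::-1],None,fx=4.2,fy=4.2))
p,d,K,R,t=grab("top"); W=cloud(d,K,R,t);caps(W,p,d,K,R,t,.097)
c=((W[...,:2]-E0)@np.array([ex,ey]).T)
m=(W[...,2]>.122)&(W[...,2]<.14)&(d>0)&(abs(c[...,0]-.178)<.02)&(abs(c[...,1])<.09)
C=c[m];print(m.sum(),W[m][:,2].max(),np.median(W[m][:,2]),C.min(0),C.max(0),np.polyfit(C[:,1],C[:,0],1))
s=readout.get_state();print(s["position"],s["contact_force"])
E
```

```text
cap [373.2 144. ] 325 [ 0.7101 -0.3451  0.0992] [108. 106.  99.] crate [-0.0153 -0.1435]
cap [139.  168.8] 40 [0.6462 0.4007 0.0977] [20. 29. 50.] crate [ 0.6697 -0.4451]
cap [380.4 181.7] 54 [ 0.5881 -0.3617  0.0959] [26. 25. 26.] crate [ 0.0286 -0.0285]
cap [364.9 190.4] 55 [ 0.5615 -0.3109  0.0963] [29. 28. 29.] crate [ 0.086  -0.0295]
cap [390.5 197.6] 53 [ 0.5368 -0.3898  0.0968] [25. 24. 26.] crate [0.0285 0.0299]
cap [354.5 207.9] 67 [ 0.507  -0.2751  0.0959] [25. 24. 26.] crate [0.1435 0.0011]
cap [374.3 206.6] 55 [ 0.5094 -0.3374  0.0964] [27. 25. 27.] crate [0.0877 0.0289]
142 0.13617475669961826 0.12953764195673878 [ 0.17326877 -0.06653378] [0.18306529 0.06935517] [0.00380649 0.17850912]
[ 0.36345947 -0.00782425  0.27608915] [-0.47009708 -1.28105762  0.82508497]
```

View pics/s7.png

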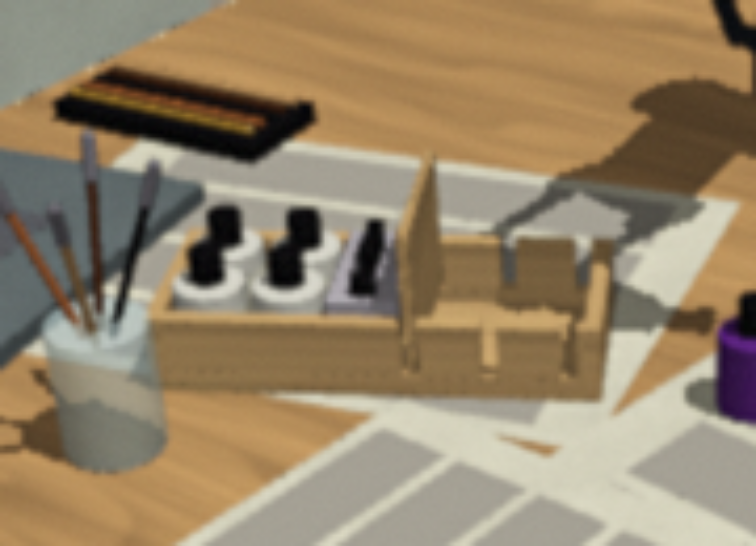

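The board's top reads 129.5 mm, so it is fully down, upright and in slot3. All five goods are in place.

```bash
python3 -c "
from rig import manip; print(manip.sign_off())"
```

```text
the job is handed in; nothing more can be done
None
```

I packed all four jars and the one tin upright against the crate's plain end, pushed the retaining board fully down into the first slots beyond them (slot3), and handed the job in at about 49 s; the hand-in returned no verdict.

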